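# Find the amber filter and clip it into the photometer stage

## Robot

A 6-joint arm with a two-finger parallel gripper is mounted at the origin on the work surface. World frame = base frame: x ahead of the robot, y to its left, z up, the work surface at z = 0. Lengths are in m, angles in rad, forces in N, time in s.
With the tool pointing down it reaches from about 0.325 to 0.925 m from the base axis. Payload 3.1 kg.
Tool frame: the origin (TCP) lies between the finger pads; the fingertips stand 19 mm ahead of it and the grasp point (between the pads) is the TCP; z points along the fingers, y is the direction in which the jaws open and shut (so a half turn about z gives the same grasp; the last joint's range is limited). The gripper opens to 85 mm and grips with 20 to 120 N. Pads are 22 mm wide; open, the fingers measure 114 mm over their backs; the gripper's body (76 mm by 85 mm) begins 54 mm behind the grasp point. The pads swing forward as they close: fully open they stand 13 mm farther back than shut.
Start: joints at [1.092, 0.217, 1.613, -0, 1.311, -0.112], TCP at [0.224, 0.583, 0.221] pointing down, gripper open.
Joint ranges: [-2.75, 2.75], [-0.78, 2.1], [0.31, 2.55], [-1.13, 4.27], [0.13, 2.63], [-2.58, 2.58]. Speed limits (rad/s): [2.79, 2.79, 3.14, 3.14, 3.14, 3.14].

## Interface

Orientations are given as a unit quaternion [x, y, z, w].
In Python, from rig import r gives the robot as it stands. The module is installed in compiled form; this text tells all that it offers.
- The arm moves only by the tool send_rows, never from a script. Its argument "commands" is a list of rows, each a list of 4 numbers: the shift along the tool's x, y, z in m, then the turn about the tool's z in degrees. A call has exactly 10 rows; each row shifts and turns the pose as measured when the row begins, along the tool's axes as they then stand; what a row does not reach is not made up. A row lasts 1/12 s, in which the tool goes at most 41.7 mm and 7.16 degrees, less where a joint would pass 70% of its speed; a pose out of reach is approached as far as the arm can. A call is refused whole if a number of a shift passes 0.0417 or a number of a turn 7.16, either way. A call with a gripper value outside its range is refused whole. "grip" is the opening in per cent of the stroke, from 0 (shut) to 100 (fully open), set as the call begins (left out, the last holds). The fingers move at their own pace and stop on an object; "squeeze" is the grip in N (left out, the last holds). Time passes only in rows, so rows that do not move let the fingers close, or fill a call up. It gives the time, the measured TCP pose, the force and the opening at its end, in the units of the state.
- r.read_state(): the state, without advancing time (a new reading comes with each control period).
- r.camera(name): name is "scene" or "top" or "wrist"; returns a dict with "pixels" (400x640x3 uint8, red, green, blue), "fov_y" (degrees; the focal length in pixels is half the picture's height over the tangent of half this angle, whatever the lens; pixels are square), "cx", "cy" (the principal point, pixels), "k1" (the pictures are not rectified: a ray, as slopes to the right and down, at radius r is drawn at 1 + k1 r^2 times it, then the intrinsics apply), "rvec" (rotation vector, rad) and "tvec" (3), from world to camera coordinates, as OpenCV has them; the wrist camera has in their place "hand_eye" (4x4, takes a point from camera to tool coordinates, whose origin is the TCP and whose axes are the flange's). Camera axes: x right, y down, z forward; pixel columns grow to the right and rows downward; lengths in m; the calibration is good to about 2 mm. A picture is of the moment at which its call begins: read the wrist's pose just before it. There is no depth.
- r.close_job(): hands the job in, once; it reports no verdict.
The state is a dict: "t": time; "joint_pos": joint angles; "qd": joint speeds; "joint_efforts": joint torques, N m; "tool_pos": TCP position; "eef_rot": TCP orientation; "contact_force": force on the tool from outside, world axes, zero at the start; "wrist_torque": the same for the moment, N m; "grip_width": finger opening in m.
Only numpy, scipy, OpenCV 4.12 (cv2) and the standard library are available. Lean on these libraries where they do the work, as an engineer would, in place of code of your own. Each camera call takes 0.05 s, during which the arm holds its last target. There are 200 camera calls.

## Task

One of the three blue-lidded boxes holds the amber glass filter: open the boxes one at a time until you find it, then lift the amber filter out by its tab. Fit it in the photometer's stage, tucking one short edge under the red lip and then lowering the other edge until the filter lies flat in the recess, and let go. Leave the other two filters in their boxes and do not disturb the glassware and other things on the bench.

Things in the scene. Friction and masses are not known exactly. Their poses are not given: they have to be found in the camera images.
- box_a_in (a point): One of three look-alike filter boxes, in any of three places: fixed pale grey tray 110 (x) x 140 (y) x 50 mm high, walls and floor 5 mm, blue hinged lid. One filter lies flat near its middle, long side roughly along x. Point: centre of the inner floor, 5 mm above the bench. Axes: x to the hinge side (away from the robot), y along the hinge, z up.
- lid_a_handle (a point): Grip centre of the black knob (28 mm round, top 43 mm above the lid) on the lid of box_a, 35 mm above the lid's upper face, 80 mm from the hinge line towards the robot, mid-width; it moves with the lid. Pinched from above along the hinge direction, the knob pivots between the fingers as the lid swings. Lid 110 x 140 x 6 mm, 100 g.
- lid_a_hinge (a point): Point on the hinge line of the lid of box_a, at mid-width of the tray's far rim, 50 mm above the bench. y is the hinge line; the axes turn with the lid and agree with the box's when closed. In them the knob's grip point is at (-80, 0, +41) mm. Opening turns positively about y: the knob goes up and away from the robot.
- lid_a (a joint): Angle of the lid of box_a in rad: 0 closed, pi/2 upright, 1.8 fully open. The hinge is stiff (about 0.08 N m), so the lid stays at whatever angle it is left.
- box_b_in (a point): One of three look-alike filter boxes, in any of three places: fixed pale grey tray 110 (x) x 140 (y) x 50 mm high, walls and floor 5 mm, blue hinged lid. One filter lies flat near its middle, long side roughly along x. Point: centre of the inner floor, 5 mm above the bench. Axes: x to the hinge side (away from the robot), y along the hinge, z up.
- lid_b_handle (a point): Grip centre of the black knob (28 mm round, top 43 mm above the lid) on the lid of box_b, 35 mm above the lid's upper face, 80 mm from the hinge line towards the robot, mid-width; it moves with the lid. Pinched from above along the hinge direction, the knob pivots between the fingers as the lid swings. Lid 110 x 140 x 6 mm, 100 g.
- lid_b_hinge (a point): Point on the hinge line of the lid of box_b, at mid-width of the tray's far rim, 50 mm above the bench. y is the hinge line; the axes turn with the lid and agree with the box's when closed. In them the knob's grip point is at (-80, 0, +41) mm. Opening turns positively about y: the knob goes up and away from the robot.
- lid_b (a joint): Angle of the lid of box_b in rad: 0 closed, pi/2 upright, 1.8 fully open. The hinge is stiff (about 0.08 N m), so the lid stays at whatever angle it is left.
- box_c_in (a point): One of three look-alike filter boxes, in any of three places: fixed pale grey tray 110 (x) x 140 (y) x 50 mm high, walls and floor 5 mm, blue hinged lid. One filter lies flat near its middle, long side roughly along x. Point: centre of the inner floor, 5 mm above the bench. Axes: x to the hinge side (away from the robot), y along the hinge, z up.
- lid_c_handle (a point): Grip centre of the black knob (28 mm round, top 43 mm above the lid) on the lid of box_c, 35 mm above the lid's upper face, 80 mm from the hinge line towards the robot, mid-width; it moves with the lid. Pinched from above along the hinge direction, the knob pivots between the fingers as the lid swings. Lid 110 x 140 x 6 mm, 100 g.
- lid_c_hinge (a point): Point on the hinge line of the lid of box_c, at mid-width of the tray's far rim, 50 mm above the bench. y is the hinge line; the axes turn with the lid and agree with the box's when closed. In them the knob's grip point is at (-80, 0, +41) mm. Opening turns positively about y: the knob goes up and away from the robot.
- lid_c (a joint): Angle of the lid of box_c in rad: 0 closed, pi/2 upright, 1.8 fully open. The hinge is stiff (about 0.08 N m), so the lid stays at whatever angle it is left.
- amber_filter_tab (a point): AMBER (orange) glass filter plate in a black frame, 70 (x) x 50 (y) x 5 mm, about 60 g, with a black upright pull tab amid its upper face: 22 mm along x, 12 mm thick along y, 30 mm tall (35 mm high in all). Point: the tab's centre, 20 mm above the plate's underside; x along the plate's long side, z up. The wanted filter. It starts shut inside one of the three boxes, and is the same both ways round.
- green_filter_tab (a point): Green glass filter plate in a black frame, 70 (x) x 50 (y) x 5 mm, about 60 g, with a black upright pull tab amid its upper face: 22 mm along x, 12 mm thick along y, 30 mm tall (35 mm high in all). Point: the tab's centre, 20 mm above the plate's underside; x along the plate's long side, z up. Not wanted; shut in another box.
- violet_filter_tab (a point): Violet glass filter plate in a black frame, 70 (x) x 50 (y) x 5 mm, about 60 g, with a black upright pull tab amid its upper face: 22 mm along x, 12 mm thick along y, 30 mm tall (35 mm high in all). Point: the tab's centre, 20 mm above the plate's underside; x along the plate's long side, z up. Not wanted; shut in another box.
- stage_floor (a point): Centre of the floor of the filter stage on the photometer's upper face, 25 mm above the bench; x points away from the lip (and the robot), y along the lip. The floor is a recess 74 (x) x 54 (y) mm, with the red lip on its -x side and aluminium rims 8 mm wide, 5 mm high on the others. Seated, a filter lies flat on the floor, a short edge under the lip, flush with the rims.
- stage_lip (a point): Retaining lip of the stage, red, 70 mm long in y. Point: the middle of its overhanging lower edge, which is 28 mm to -x of the stage floor's centre and 10 mm above the floor. The lip's top is 14 mm above the floor; under it the recess goes on 9 mm further to -x, to the wall. Axes as the stage's.
- photometer_top (a point): The photometer, white, fixed: base 130 (x) x 100 (y) x 25 mm high carrying the stage, and behind it a block 70 (x) x 130 (y) x 55 mm high. Point: the centre of the block's top, 100 mm to +x of the stage floor's centre.
- amber_bottle: Amber reagent bottle, 60 mm across, 130 mm tall, loose; origin at the centre of its underside.
- white_bottle: White bottle with blue cap, 64 mm across, 120 mm tall, loose; origin at the centre of its underside.
- beaker: Glass beaker, 70 mm across, 85 mm tall, loose; origin at the centre of its underside.
- vial: Small amber vial with green cap, 24 mm across, 45 mm tall, loose; origin at the centre of its underside.
- dish: Shallow glass dish, 90 mm across, 14 mm high, loose; origin at the centre of its underside.
- spatula: Spatula, 170 mm long, lying on the bench, loose; its origin is under its middle.
Mind the look-alikes: they are no part of the job. Leave any pink or turquoise look-alike of the part that bears box_c_in alone.

How it is judged:
On the way, in this order (a step that is already met when the one before it is completed fails the run):
1. the lid of the box with the amber filter is open (value of joint lid_a above 1 rad), for 0.1 s.
2. the amber filter has been lifted clear of its box (height (world z) of amber_filter_tab above 0.085 m), for 0.1 s.
At the end, for the whole second after the job is handed in: the amber filter lies in the stage recess, one short edge under the lip: centred within 5 mm, within 2.5 mm of seated height, level within 0.05 rad, long side across the lip within 0.1 rad; the green and violet filters are within 30 mm of where they started (x of amber_filter_tab in the frame of stage_floor between -0.005 and 0.005 m and y of amber_filter_tab in the frame of stage_floor between -0.005 and 0.005 m and z of amber_filter_tab in the frame of stage_floor between 0.017 and 0.0225 m and angle between amber_filter_tab's own z axis and vertical below 0.05 rad and angle between the x axis of amber_filter_tab and the x axis of stage_floor, either way round below 0.1 rad and distance of each of green_filter_tab, violet_filter_tab from where it was at the start of the episode below 0.03 m); the robot touches nothing.
It fails at once if the green or violet filter is moved more than 30 mm (distance of any of green_filter_tab, violet_filter_tab from where it was at the start of the episode above 0.03 m).
It fails at once if a bystander is pushed more than 30 mm or a standing one knocked over (distance of any of amber_bottle, white_bottle, beaker, vial, dish, spatula from where it was at the start of the episode above 0.03 m or angle between any of amber_bottle, white_bottle, beaker, vial's own z axis and vertical above 0.5 rad).
It also fails if it takes over 72 s, if anything falls off the work surface, if the arm or the gripper's body presses on something with over 40 N, if the wrist force passes 120 N, or if a joint passes its speed limit or range.

## Working session

There is one attempt and no reset: what is moved stays moved. The work goes in short steps, Python scripts to look and compute and a tool call to move; the robot and the scene stay as the last step left them, time stands still between calls to the robot, and variables do not carry over. Pictures are saved under pics/ and viewed, about 8 in all and at most 12, crops included, and the job is handed in when it is done.

Besides the shell and the picture viewer there is one more tool, called after ">>>" as name(argument=value, ...), one argument or row to a line, values as JSON. send_rows: Moves the arm, as the interface text tells. Its arguments: {"type":"object","properties":{"commands":{"type":"array"},"grip":{"type":"number"},"squeeze":{"type":"number"}},"required":["commands"]}

```bash
mkdir -p pics; cat > h.py <<'E'
import numpy as np, cv2
from scipy.spatial.transform import Rotation as R
from rig import r
def shot(name,fn=None):
    s=r.read_state(); c=r.camera(name)
    if fn: cv2.imwrite('pics/'+fn,c['pixels'][:,:,::-1])
    c['K']=None; h,w=c['pixels'].shape[:2]
    c['f']=h/2/np.tan(np.radians(c['fov_y'])/2)
    if 'hand_eye' in c:
        T=np.eye(4);T[:3,:3]=R.from_quat(s['eef_rot']).as_matrix();T[:3,3]=s['tool_pos']
        c['T']=T@np.array(c['hand_eye'])
    else:
        M=R.from_rotvec(np.ravel(c['rvec'])).as_matrix();T=np.eye(4);T[:3,:3]=M.T;T[:3,3]=-M.T@np.ravel(c['tvec']);c['T']=T
    return c
def ray(c,u,v):
    d=np.array([(u-c['cx'])/c['f'],(v-c['cy'])/c['f']]);x=d.copy()
    for _ in range(30): x=d/(1+c['k1']*(x@x))
    return c['T'][:3,3],c['T'][:3,:3]@np.array([x[0],x[1],1])
def onz(c,u,v,z):
    o,d=ray(c,u,v); return o+d*(z-o[2])/d[2]
def proj(c,p):
    q=np.linalg.inv(c['T'])@np.append(p,1); x=q[:2]/q[2]; x=x*(1+c['k1']*(x@x)); return x*c['f']+[c['cx'],c['cy']]
def blobs(c,lo,hi,amin=60):
    m=cv2.inRange(cv2.cvtColor(c['pixels'],cv2.COLOR_RGB2HSV),np.array(lo),np.array(hi))
    cs,_=cv2.findContours(m,cv2.RETR_EXTERNAL,cv2.CHAIN_APPROX_NONE)
    return sorted([k for k in cs if cv2.contourArea(k)>amin],key=cv2.contourArea,reverse=True)
E
python3 - <<'E'
from h import *
c=shot('top','top1.png');d=shot('scene','scene1.png')
print(c['T'].round(3),c['k1'],c['f'],d['T'].round(3)); print(r.read_state())
E
```

```text
[[-0.005 -0.994  0.113  0.385]
 [-1.     0.006  0.002  0.138]
 [-0.002 -0.113 -0.994  1.525]
 [ 0.     0.     0.     1.   ]] -0.1297965438849626 463.9205391661135 [[-0.431  0.56  -0.708  1.247]
 [ 0.902  0.26  -0.344  0.498]
 [-0.008 -0.787 -0.617  0.728]
 [ 0.     0.     0.     1.   ]]
{'t': 0.1, 'joint_pos': array([ 1.09178559e+00,  2.17664421e-01,  1.61475779e+00, -4.81166195e-06,
        1.31133153e+00, -1.12175911e-01]), 'qd': array([ 1.28196331e-03, -1.34751063e-03, -4.68200832e-03,  1.69704943e-03,
        8.25960749e-04,  4.34256474e-05]), 'joint_efforts': array([-1.20269506e-03, -3.98076546e+01, -3.04972851e+01, -2.39981064e-04,
        4.19497796e-03,  4.97293172e-06]), 'tool_pos': array([0.22378128, 0.58275692, 0.21981605]), 'eef_rot': array([ 1.82390006e-01,  9.83225670e-01, -1.03435898e-03, -3.12547227e-04]), 'contact_force': array([-0.24719261,  0.33417024, -0.12179664]), 'wrist_torque': array([ 0.06160648, -0.06121593, -0.01685881]), 'grip_width': 0.08506680184764338}
```

View pics/top1.png

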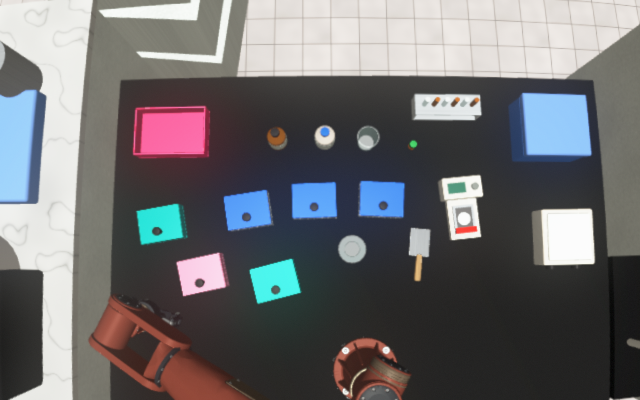

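View pics/scene1.png

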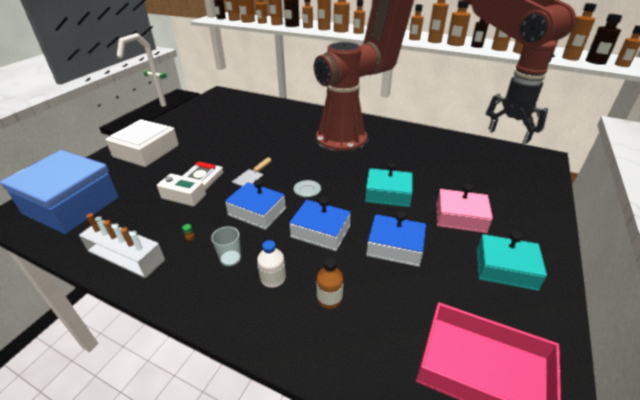

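Top view: blue lids at about (248,210), (314,200), (381,199), with knobs below their centres. The photometer is at (463,215), its red lip at (466,229). The teal and pink boxes are look-alikes. Now I'll measure.

```bash
python3 - <<'E'
from h import *
c=shot('top'); 
for k in blobs(c,(100,140,100),(125,255,255),500):
    (u,v),_,_=cv2.minAreaRect(k)
    if not(150<v<260 and 200<u<420): continue
    P=np.array([onz(c,*p[0],.056)[:2] for p in k],np.float32)*1000
    rc=cv2.minAreaRect(P); 
    x,y,w,h=cv2.boundingRect(k); img=cv2.cvtColor(c['pixels'],cv2.COLOR_RGB2GRAY)[y:y+h,x:x+w]
    m=np.zeros(c['pixels'].shape[:2],np.uint8);cv2.drawContours(m,[k],-1,255,-1)
    dk=((cv2.cvtColor(c['pixels'],cv2.COLOR_RGB2GRAY)<50)&(cv2.erode(m,np.ones((3,3)))>0))
    vv,uu=np.nonzero(dk)
    print((u,v),rc,'knob',uu.mean(),vv.mean(),len(uu),onz(c,uu.mean(),vv.mean(),.085)[:2])
for n,lo,hi in(('red',(0,180,120),(8,255,255)),('white',(0,0,190),(180,40,255))):
  for k in blobs(c,lo,hi,40):
    x,y,w,h=cv2.boundingRect(k)
    if 430<x+w/2<490 and 165<y+h/2<250:
        z=.039 if n=='red' else .025
        P=np.array([onz(c,*p[0],z)[:2] for p in k],np.float32)*1000
        print(n,(x,y,w,h),cv2.minAreaRect(P),cv2.boxPoints(cv2.minAreaRect(P)).round(0).tolist())
cv2.imwrite('pics/crop.png',cv2.resize(c['pixels'][160:260,210:500,::-1],None,fx=2.7,fy=2.7,interpolation=cv2.INTER_CUBIC))
E
```

```text
(313.754150390625, 199.37054443359375) ((547.522705078125, 160.94554138183594), (113.49043273925781, 145.55479431152344), 1.6705118417739868) knob nan nan 0 [nan nan]
(381.6434020996094, 198.20188903808594) ((550.00439453125, -56.28761291503906), (143.02212524414062, 113.37181854248047), 87.13084411621094) knob nan nan 0 [nan nan]
(246.59326171875, 209.59054565429688) ((515.8472900390625, 375.3381652832031), (112.7625503540039, 141.11578369140625), 8.768765449523926) knob nan nan 0 [nan nan]
red (456, 227, 20, 6) ((449.01593017578125, -330.3167724609375), (13.93486213684082, 64.5642318725586), 5.503331184387207) [[439.0, -299.0], [445.0, -363.0], [459.0, -362.0], [453.0, -298.0]]
white (442, 176, 41, 64) ((522.6625366210938, -333.0008544921875), (202.85177612304688, 132.48568725585938), 4.6194658279418945) [[416.0, -275.0], [427.0, -407.0], [629.0, -391.0], [618.0, -259.0]]<stdin>:12: RuntimeWarning: Mean of empty slice.
  ret = ret.dtype.type(ret / rcount)
```

View pics/crop.png

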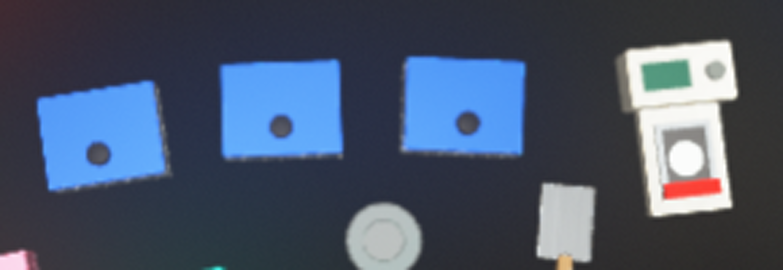

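```bash
cat >> h.py <<'E'
BOX={'L':(.516,.375,8.8),'M':(.5475,.161,1.7),'R':(.550,-.056,-2.9)}
def toolrel(x,y,z,yaw=None):
    "remaining move in tool axes (mm) and tool turn (deg); yaw = box yaw, tool x to -x of box"
    s=r.read_state();M=R.from_quat(s['eef_rot']).as_matrix()
    d=M.T@(np.array([x,y,z])-s['tool_pos'])
    a=np.degrees(np.arctan2(M[1,1],M[0,1]))
    t=0 if yaw is None else -((yaw+90-a+90)%180-90)
    print('tool mm',(d*1000).round(1),'turn',round(t,1),'at',s['tool_pos'].round(4),'zax',M[:,2].round(3),'t',s['t'],'w',s['grip_width'],'F',s['contact_force'].round(1))
def loc(b,x,y):
    cx,cy,a=BOX[b];a=np.radians(a);return np.array([cx+x*np.cos(a)-y*np.sin(a),cy+x*np.sin(a)+y*np.cos(a)])
E
python3 - <<'E'
from h import *
c=shot('top')
for b,p in (('L',(98,153)),('M',(281,126)),('R',(467,123))):
    print(b,loc(b,-.025,0),onz(c,210+p[0]/2.7,160+p[1]/2.7,.097))
for u,v in((277,150),(325,148),(368,148)): print('bottle base approx',onz(c,u,v,0))
k=loc('L',-.025,0); toolrel(*k,.18,8.8)
g=np.radians(152.9);A=np.radians(np.arange(0,97,5)); P=89.9*np.c_[np.cos(g-A),np.sin(g-A)]
print(np.diff(P,axis=0).round(1).tolist())
E
```

```text
L [0.49129429 0.37117535] [0.49003334 0.36939025 0.097     ]
M [0.522511   0.16025834] [0.52005877 0.15935166 0.097     ]
R [ 0.52503202 -0.05473518] [ 0.522271   -0.05412152  0.097     ]
bottle base approx [0.72087171 0.28455216 0.        ]
bottle base approx [0.72660572 0.1233848  0.        ]
bottle base approx [ 0.72600227 -0.02106035  0.        ]
tool mm [-325.6 -101.7   40.2] turn -29.8 at [0.2239 0.583  0.2201] zax [-0.001 -0.001 -1.   ] t 0.2 w 0.0855575282318279 F [-0.6 -0.2  0.6]
[[3.9, 6.8], [4.5, 6.5], [5.0, 6.0], [5.5, 5.6], [6.0, 5.1], [6.4, 4.5], [6.8, 4.0], [7.1, 3.4], [7.4, 2.7], [7.6, 2.1], [7.7, 1.4], [7.8, 0.7], [7.8, 0.1], [7.8, -0.6], [7.7, -1.3], [7.6, -2.0], [7.4, -2.6], [7.1, -3.3], [6.8, -3.9]]
```

>>> send_rows(
  commands=[
    [-0.03,-0.01,0,-6],
    [-0.03,-0.01,0,-6],
    [-0.03,-0.007,0,-6],
    [-0.035,-0.004,0,-6],
    [-0.035,-0.002,0,-6],
    [-0.035,0,0,0],
    [-0.035,0.006,0,0],
    [-0.035,0.006,0,0],
    [0,0,0,0],
    [0,0,0,0],
  ],
  grip=100,
  squeeze=40,
)

```text
t: 1.03
tool_pos: [0.4816, 0.5567, 0.2122]
eef_rot: [-0.094, 0.996, -0.003, -0.004]
contact_force: [-0.6, -0.0, -0.3]
grip_width: 0.0853
```

```bash
python3 -c "
from h import *
k=loc('L',-.026,0); toolrel(*k,.093,8.8)"
```

```text
tool mm [  25.  -183.3  120.5] turn 1.9 at [0.4816 0.5567 0.2122] zax [-0.008 -0.007 -1.   ] t 1.0333 w 0.08525672952836934 F [-0.6 -0.  -0.3]
```

>>> send_rows(
  commands=[
    [0.005,-0.037,0,2],
    [0.005,-0.037,0,0],
    [0.005,-0.037,0,0],
    [0.005,-0.037,0,0],
    [0.005,-0.035,0,0],
    [0,0,0.035,0],
    [0,0,0.03,0],
    [0,0,0,0],
    [0,0,0,0],
    [0,0,0,0],
  ],
)

```text
t: 1.87
tool_pos: [0.476, 0.3644, 0.1453]
eef_rot: [-0.079, 0.997, -0.004, -0.006]
contact_force: [-0.3, 0.0, 0.1]
grip_width: 0.0853
```

```bash
python3 -c "
from h import *
k=loc('L',-.026,0); toolrel(*k,.093,8.8); c=shot('wrist','w1.png')"
```

```text
tool mm [-15.8   4.7  52. ] turn 0.2 at [0.476  0.3644 0.1453] zax [-0.01  -0.009 -1.   ] t 1.8667 w 0.08528048289564187 F [-0.3  0.   0.1]
```

View pics/w1.png

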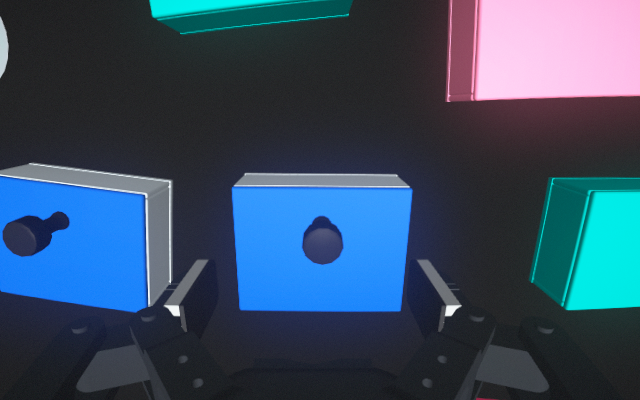

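Wrist view: the left box's knob, at (322,240), is centred between the fingers at about (190,290) and (440,290).

>>> send_rows(
  commands=[
    [-0.008,0.004,0,0],
    [-0.008,0,0,0],
    [0,0,0.018,0],
    [0,0,0.018,0],
    [0,0,0.016,0],
    [0,0,0,0],
    [0,0,0,0],
    [0,0,0,0],
    [0,0,0,0],
    [0,0,0,0],
  ],
)

```text
t: 2.75
tool_pos: [0.507, 0.3835, 0.109]
eef_rot: [-0.082, 0.997, 0.003, 0.009]
contact_force: [-0.3, 0.2, 0.7]
grip_width: 0.0852
```

>>> send_rows(
  commands=[
    [0,0,0,0],
    [0,0,0,0],
    [0,0,0,0],
    [0,0,0,0],
    [0,0,0,0],
    [0,0,0,0],
    [0,0,0,0],
    [0,0,0,0],
    [0,0,0,0],
    [0,0,0,0],
  ],
  grip=0,
)

```text
t: 3.58
tool_pos: [0.5084, 0.3843, 0.1124]
eef_rot: [-0.082, 0.997, 0.004, 0.012]
contact_force: [0.6, 0.4, -0.2]
grip_width: -0.0
```

```bash
python3 -c "
from h import *
k=loc('L',-.026,0); toolrel(*k,.091,8.8)"
```

```text
tool mm [ 20.6 -10.3  20.8] turn 0.6 at [0.5084 0.3843 0.1124] zax [ 0.022  0.011 -1.   ] t 3.5833 w -7.14453431861649e-06 F [ 0.6  0.4 -0.2]
```

>>> send_rows(
  commands=[
    [0,0,-0.015,0],
    [0,0,-0.015,0],
    [0,0,0,0],
    [0,0,0,0],
    [0,0,0,0],
    [0,0,0,0],
    [0,0,0,0],
    [0,0,0,0],
    [0,0,0,0],
    [0,0,0,0],
  ],
)

```text
t: 4.42
tool_pos: [0.505, 0.3823, 0.1375]
eef_rot: [-0.082, 0.997, 0.002, 0.008]
contact_force: [-0.5, -0.1, -0.3]
grip_width: 0.0
```

```bash
python3 -c "
from h import *
k=loc('L',-.026,0); toolrel(*k,.091,8.8); print(r.read_state()['qd'].round(3),r.read_state()['joint_pos'].round(3))"
```

```text
tool mm [17.1 -8.9 46.2] turn 0.6 at [0.505  0.3823 0.1375] zax [ 0.015  0.006 -1.   ] t 4.4167 w 1.8216397278658047e-05 F [-0.5 -0.1 -0.3]
[-0.002  0.008  0.006  0.001 -0.001 -0.   ] [ 0.538  0.304  1.671 -0.003  1.15  -1.195]
```

>>> send_rows(
  commands=[
    [0.01,-0.005,0,0],
    [0.01,-0.005,0,0],
    [0,0,0,0],
    [0,0,0,0],
    [0,0,0,0],
    [0,0,0,0],
    [0,0,0,0],
    [0,0,0,0],
    [0,0,0,0],
    [0,0,0,0],
  ],
  grip=100,
)

```text
t: 5.25
tool_pos: [0.4883, 0.37, 0.1363]
eef_rot: [-0.082, 0.997, 0.003, 0.008]
contact_force: [0.3, -0.1, -0.6]
grip_width: 0.0852
```

```bash
python3 -c "
from h import *
k=loc('L',-.026,0); toolrel(*k,.091,8.8); print(r.read_state()['qd'].round(3),r.read_state()['joint_pos'].round(3))"
```

```text
tool mm [-1.3  0.5 45.3] turn 0.6 at [0.4883 0.37   0.1363] zax [ 0.016  0.007 -1.   ] t 5.25 w 0.08517378190148213 F [ 0.3 -0.1 -0.6]
[ 0.001  0.002 -0.006 -0.002 -0.     0.001] [ 0.535  0.263  1.725 -0.002  1.136 -1.198]
```

>>> send_rows(
  commands=[
    [0,0,0.012,0],
    [0,0,0.012,0],
    [0,0,0.012,0],
    [0,0,0.008,0],
    [0,0,0,0],
    [0,0,0,0],
    [0,0,0,0],
    [0,0,0,0],
    [0,0,0,0],
    [0,0,0,0],
  ],
)

```text
t: 6.08
tool_pos: [0.488, 0.3696, 0.0853]
eef_rot: [-0.082, 0.997, 0.002, 0.007]
contact_force: [-0.9, 0.2, -0.2]
grip_width: 0.0855
```

```bash
python3 -c "
from h import *
k=loc('L',-.026,0); toolrel(*k,.091,8.8); print(r.read_state()['qd'].round(3),r.read_state()['joint_pos'].round(3))"
```

```text
tool mm [-2.6  1.  -5.7] turn 0.6 at [0.488  0.3696 0.0853] zax [ 0.013  0.005 -1.   ] t 6.0833 w 0.0855008251969609 F [-0.9  0.2 -0.2]
[ 0.001 -0.005 -0.004 -0.002  0.001 -0.001] [ 0.535  0.328  1.75  -0.003  1.05  -1.198]
```

>>> send_rows(
  commands=[
    [-0.002,0.001,-0.005,0],
    [0,0,0,0],
    [0,0,0,0],
    [0,0,0,0],
    [0,0,0,0],
    [0,0,0,0],
    [0,0,0,0],
    [0,0,0,0],
    [0,0,0,0],
    [0,0,0,0],
  ],
  grip=0,
)

```text
t: 6.92
tool_pos: [0.4915, 0.372, 0.0935]
eef_rot: [-0.082, 0.997, 0.003, 0.009]
contact_force: [-0.5, -0.4, -0.4]
grip_width: 0.0
```

```bash
python3 -c "
from h import *
k=loc('L',-.026,0); toolrel(*k,.091,8.8)"
```

```text
tool mm [ 1.4 -0.8  2.5] turn 0.6 at [0.4915 0.372  0.0935] zax [ 0.017  0.007 -1.   ] t 6.9167 w 2.0327158659424785e-05 F [-0.5 -0.4 -0.4]
```

```bash
python3 -c "
from h import *
c=shot('wrist','w2.png'); print(c['hand_eye'])
for p in ([.4915,.372,.0935],[*loc('L',-.026,0),.099]): print(proj(c,p))
d=shot('top'); print(proj(d,[.4915,.372,.0935])); e=shot('scene'); print(proj(e,[.4915,.372,.0935]))
a=cv2.resize(e['pixels'][180:300,330:490],None,fx=4,fy=4);cv2.imwrite('pics/s2.png',a[:,:,::-1])
"
```

```text
[[-1.76450390e-04 -9.56377589e-01 -2.92133320e-01  7.45603356e-02]
 [ 9.99999964e-01 -1.09176692e-04 -2.46586873e-04 -2.27305677e-04]
 [ 2.03936009e-04 -2.92133353e-01  9.56377573e-01 -1.52477127e-01]
 [ 0.00000000e+00  0.00000000e+00  0.00000000e+00  1.00000000e+00]]
[312.57244516 254.88217394]
[311.08132634 257.56014191]
[245.64674415 216.2801724 ]
[399.6632539  215.00387796]
```

View pics/w2.png

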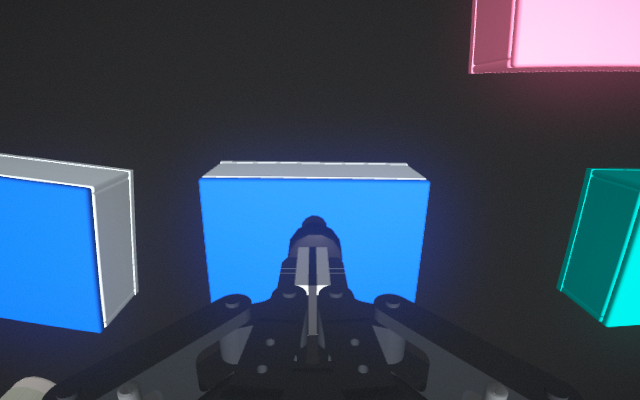

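```bash
python3 -c "
from h import *
c=shot('wrist')
print('w2',onz(c,315,240,.099),'lid corners',onz(c,200,180,.056),onz(c,429,181,.056))
T=np.eye(4);T[:3,:3]=R.from_quat([-0.079,.997,-.004,-.006]).as_matrix();T[:3,3]=[0.476,0.3644,0.1453];c['T']=T@np.array(c['hand_eye'])
print('w1',onz(c,322,240,.099),onz(c,322,222,.062),'corners',onz(c,233,187,.056),onz(c,411,187,.056))
b=np.array([loc('L',-.055,s*.07) for s in(1,-1)]);print('expected',b)
"
```

```text
w2 [0.48061092 0.37137058 0.099     ] lid corners [0.47251796 0.30113592 0.056     ] [0.45105101 0.43616793 0.056     ]
w1 [0.48606779 0.37195953 0.099     ] [0.48658082 0.37285597 0.062     ] corners [0.4716102  0.30144716 0.056     ] [0.44994098 0.43577989 0.056     ]
expected [[0.45093843 0.43576177]
 [0.47235645 0.29740979]]
```

View pics/s2.png

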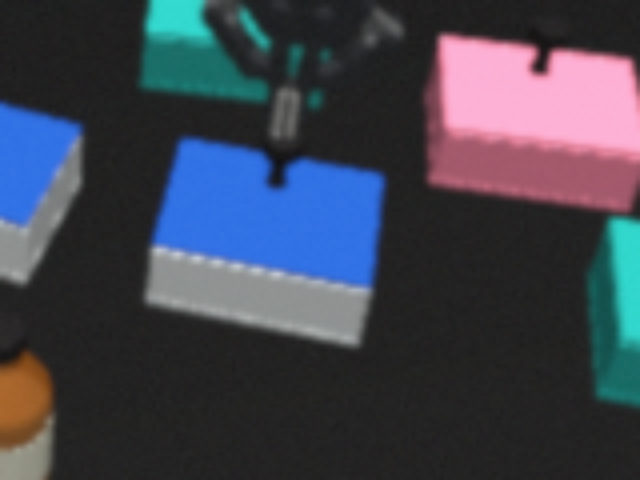

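```bash
python3 -c "
from h import *
c=shot('wrist');e=shot('scene')
for n,p in (('knobbase',[.4865,.372,.056]),('knobtop',[.4865,.372,.099]),('tcp',[.4915,.372,.0935]),('tip',[.4915,.372,.0745])): print(n,proj(c,p),proj(e,p),(proj(e,p)-[330,180])*4)
a=c['pixels'][200:340,220:410];cv2.imwrite('pics/w3.png',cv2.resize(np.clip(a.astype(float)*2.5,0,255).astype(np.uint8)[:,:,::-1],None,fx=4,fy=4,interpolation=cv2.INTER_CUBIC))
"
```

```text
knobbase [313.48065108 219.62857632] [398.38451841 224.31825022] [273.53807364 177.27300089]
knobtop [314.21461752 250.9362452 ] [400.44062245 212.32735475] [281.76248981 129.30941901]
tcp [312.49659209 254.82126811] [399.6632539  215.00387796] [278.65301559 140.01551183]
tip [312.3107962  239.43357129] [398.75031506 220.35113233] [275.00126024 161.40452932]
```

View pics/w3.png

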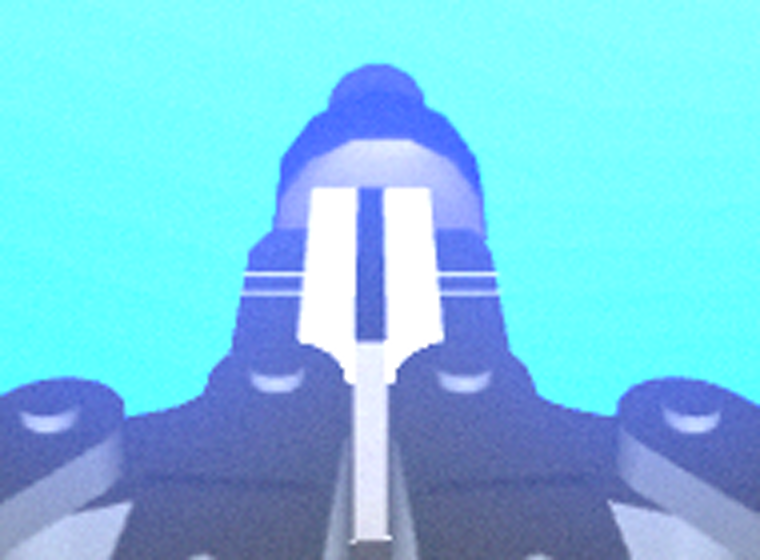

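The closed fingertips sit on top of the knob, at crop (370,190). So the real fingertips are about 25 mm higher than the reading suggests. I'll open and go lower.

>>> send_rows(
  commands=[
    [0.003,-0.001,0,0],
    [0,0,0,0],
    [0,0,0,0],
    [0,0,0,0],
    [0,0,0,0],
    [0,0,0,0],
    [0,0,0.006,0],
    [0,0,0.006,0],
    [0,0,0.003,0],
    [0,0,0,0],
  ],
  grip=100,
)

```text
t: 8.05
tool_pos: [0.4888, 0.3706, 0.0772]
eef_rot: [-0.082, 0.997, 0.003, 0.009]
contact_force: [-1.1, -1.3, 0.2]
grip_width: 0.0856
```

```bash
python3 -c "
from h import *
toolrel(.4875,.3715,.072,8.8);c=shot('wrist','w4.png');print(c['f'])"
```

```text
tool mm [1.2 1.1 5.2] turn 0.6 at [0.4888 0.3706 0.0772] zax [ 0.017  0.008 -1.   ] t 8.05 w 0.08562563534404681 F [-1.1 -1.3  0.2]
327.5546519081246
```

View pics/w4.png

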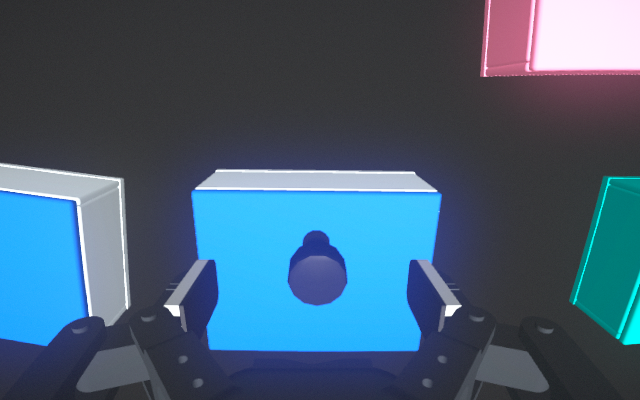

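Wrist view: open fingers straddle the knob at (317,275), but the pads end above it. Judged by the picture scale, the fingertips really are about 25 mm short of the stated position. I'll descend another 12 mm and close.

>>> send_rows(
  commands=[
    [0.001,0.002,0.004,0],
    [0,0,0.004,0],
    [0,0,0.002,0],
    [0,0,0,0],
    [0,0,0,0],
    [0,0,0,0],
    [0,0,0,0],
    [0,0,0,0],
    [0,0,0,0],
    [0,0,0,0],
  ],
)

```text
t: 8.93
tool_pos: [0.4878, 0.3729, 0.0663]
eef_rot: [-0.082, 0.997, 0.003, 0.009]
contact_force: [-0.4, -0.8, -0.0]
grip_width: 0.0852
```

>>> send_rows(
  commands=[
    [0,0,0,0],
    [0,0,0,0],
    [0,0,0,0],
    [0,0,0,0],
    [0,0,0,0],
    [0,0,0,0],
    [0,0,0,0],
    [0,0,0,0],
    [0,0,0,0],
    [0,0,0,0],
  ],
  grip=0,
)

```text
t: 9.77
tool_pos: [0.4881, 0.3728, 0.067]
eef_rot: [-0.082, 0.997, 0.003, 0.009]
contact_force: [-0.2, -0.5, -0.2]
grip_width: 0.0265
```

>>> send_rows(
  commands=[
    [-0.0039,0,-0.0068,0],
    [-0.0045,0,-0.0065,0],
    [-0.005,0,-0.006,0],
    [-0.0055,0,-0.0056,0],
    [-0.006,0,-0.0051,0],
    [-0.0064,0,-0.0045,0],
    [-0.0068,0,-0.004,0],
    [0,0,0,0],
    [0,0,0,0],
    [0,0,0,0],
  ],
)

```text
t: 10.6
tool_pos: [0.5225, 0.378, 0.1042]
eef_rot: [-0.081, 0.997, 0.002, 0.001]
contact_force: [-1.5, 1.2, -2.3]
grip_width: 0.0259
```

```bash
cat >> h.py <<'E'
def arc(b,zoff=-.024,to=95,n=9):
    s=r.read_state();h=loc(b,.054,0);a=np.radians(BOX[b][2]);d=s['tool_pos'][:2]-h
    x=d@[np.cos(a),np.sin(a)];y=d@[-np.sin(a),np.cos(a)];z=s['tool_pos'][2]-zoff-.05
    th=152.9-np.degrees(np.arctan2(z,x));rr=np.hypot(x,z)
    print('lid',round(th,1),'R',rr,'xz',x,z,'y',y,'F',s['contact_force'],'w',s['grip_width'],s['t'])
    A=np.radians(152.9-np.linspace(th,to,n+1));P=.0899*np.c_[np.cos(A),np.sin(A)];P[0]=x,z
    print((np.diff(P,axis=0)*[-1,-1]).round(4).tolist())
E
python3 -c "
from h import *
arc('L')"
```

```text
lid 31.8 R 0.09135628507832548 xz -0.04715782663048476 0.0782439148483856 y 0.0019615095220807737 F [-1.53595874  1.21207163 -2.33706913] w 0.025928882940645447 10.6
[[-0.0105, -0.0038], [-0.0103, -0.0039], [-0.0107, -0.0026], [-0.0109, -0.0012], [-0.011, 0.0001], [-0.0109, 0.0014], [-0.0107, 0.0028], [-0.0102, 0.004], [-0.0097, 0.0053]]
```

>>> send_rows(
  commands=[
    [-0.01,0,-0.0038,0],
    [-0.01,0,-0.0038,0],
    [-0.0105,0,-0.0026,0],
    [-0.0105,0,-0.0012,0],
    [-0.0105,0,0,0],
    [-0.0105,0,0.0014,0],
    [-0.0103,0,0.0028,0],
    [-0.008,0,0.0033,0],
    [0,0,0,0],
    [0,0,0,0],
  ],
)

```text
t: 11.43
tool_pos: [0.5987, 0.3896, 0.1115]
eef_rot: [-0.082, 0.997, -0.001, -0.007]
contact_force: [-3.0, -0.6, 0.2]
grip_width: 0.0256
```

```bash
python3 -c "
from h import *
arc('L')"
```

```text
lid 82.2 R 0.09064656623140578 xz 0.029984942110190455 0.08554357495565147 y 0.0017347328530227905 F [-3.04006135 -0.57682818  0.17587844] w 0.025611303100255615 11.4333
[[-0.0018, 0.0015], [-0.0021, 0.0008], [-0.0021, 0.0009], [-0.002, 0.0009], [-0.002, 0.001], [-0.002, 0.001], [-0.002, 0.0011], [-0.0019, 0.0011], [-0.0019, 0.0012]]
```

>>> send_rows(
  commands=[
    [-0.005,0,0.003,0],
    [-0.005,0,0.003,0],
    [-0.003,0,0.002,0],
    [0,0,0,0],
    [0,0,0,0],
    [0,0,0,0],
    [0,0,0,0],
    [0,0,0,0],
    [0,0,0,0],
    [0,0,0,0],
  ],
)

```text
t: 12.27
tool_pos: [0.6132, 0.3918, 0.105]
eef_rot: [-0.082, 0.997, -0.001, -0.005]
contact_force: [-2.1, 0.5, 0.2]
grip_width: 0.0258
```

>>> send_rows(
  commands=[
    [0,0,0,0],
    [0,0,0,0],
    [0,0,0,0],
    [0,0,0,0],
    [0,0,0,0],
    [0,0,-0.03,0],
    [0,0,-0.03,0],
    [0,0,-0.03,0],
    [0,0,0,0],
    [0,0,0,0],
  ],
  grip=70,
)

```text
t: 13.1
tool_pos: [0.6168, 0.3915, 0.197]
eef_rot: [-0.082, 0.997, -0.002, -0.001]
contact_force: [0.6, -0.9, -0.7]
grip_width: 0.0599
```

```bash
python3 -c "
from h import *
arc('L')
for n in('top','wrist'):
    c=shot(n,n+'5.png'); p=proj(c,[*loc('L',0,0),.01]); print(n,p)
    m=c['pixels'];u,v=int(p[0]),int(p[1]);a=m[max(0,v-12):v+12,max(0,u-12):u+12].reshape(-1,3);h=cv2.cvtColor(a[None],cv2.COLOR_RGB2HSV)[0]
    s=h[(h[:,1]>80)&(h[:,2]>60)];print(len(s),np.median(s,axis=0) if len(s) else a.mean(0), np.bincount(s[:,0]//10) if len(s) else '')
"
```

```text
lid 78.6 R 0.17763932924431586 xz 0.048115330651195214 0.17099896564218336 y 0.0008543013909931355 F [ 0.63705267 -0.94313902 -0.72913051] w 0.05985146498958584 13.1
[[0.021, 0.0853], [-0.0027, 0.0009], [-0.0027, 0.001], [-0.0026, 0.0011], [-0.0026, 0.0012], [-0.0026, 0.0012], [-0.0025, 0.0013], [-0.0025, 0.0014], [-0.0024, 0.0015]]
top [248.91816444 210.711961  ]
527 [  4. 137. 136.] [519   0   0   0   0   0   0   0   0   0   0   0   0   0   0   0   0   8]
wrist [312.77778826  73.06555072]
332 [ 69. 198. 219.] [  0   0   0   0   0   0 324   8]
```

Wrist camera: hue 69, so box L holds the green filter. Moving on to the middle box.

```bash
python3 -c "
from h import *
toolrel(*loc('M',-.027,.0),.18,1.7)"
```

```text
tool mm [ 133.3 -212.5   17.9] turn 7.7 at [0.6172 0.3917 0.1972] zax [-0.001 -0.003 -1.   ] t 13.2 w 0.05978136952126438 F [-0.2  0.   0.8]
```

>>> send_rows(
  commands=[
    [0.018,-0.025,0,3],
    [0.018,-0.03,0,3],
    [0.017,-0.03,0,0],
    [0.017,-0.03,0,0],
    [0.017,-0.03,0,0],
    [0.015,-0.025,0,0],
    [0.01,-0.015,0,0],
    [0,0,0,0],
    [0,0,0,0],
    [0,0,0,0],
  ],
  grip=80,
)

```text
t: 14.03
tool_pos: [0.5084, 0.1896, 0.1808]
eef_rot: [-0.028, 1.0, -0.004, -0.011]
contact_force: [0.0, -0.4, 0.7]
grip_width: 0.0684
```

```bash
python3 -c "
from h import *
toolrel(*loc('M',-.027,0),.0665,1.7);s=r.read_state();print(s['eef_rot'].round(3),s['qd'].round(3))
c=shot('wrist')
k=[k for k in blobs(c,(100,140,100),(125,255,255),3000)]
m=np.zeros((400,640),np.uint8)
for q in k: print(cv2.boundingRect(q))
"
```

```text
tool mm [-12.8 -29.2 114.3] turn 1.6 at [0.5084 0.1896 0.1808] zax [-0.021 -0.008 -1.   ] t 14.0333 w 0.0683695772551739 F [ 0.  -0.4  0.7]
[-0.028  1.    -0.004 -0.011] [ 0.001  0.01   0.002  0.009 -0.014  0.004]
(202, 171, 161, 118)
(0, 160, 130, 123)
(440, 260, 200, 95)
```

>>> send_rows(
  commands=[
    [-0.006,-0.014,0.01,1.6],
    [-0.005,-0.012,0.015,0],
    [0,0,0.015,0],
    [0,0,0.01,0],
    [0,0,0,0],
    [0,0,0,0],
    [0,0,0,0],
    [0,0,0,0],
    [0,0,0,0],
    [0,0,0,0],
  ],
)

```text
t: 14.92
tool_pos: [0.5266, 0.172, 0.1313]
eef_rot: [-0.019, 1.0, -0.002, -0.007]
contact_force: [0.5, 0.7, 0.9]
grip_width: 0.0683
```

```bash
cat >> h.py <<'E'
def knobfix(zk=.099,corr=.006):
    "dark blob (knob) within the central blue lid, in wrist view -> world xy"
    c=shot('wrist');c['T'][2,3]+=corr
    hsv=cv2.cvtColor(c['pixels'],cv2.COLOR_RGB2HSV)
    for k in blobs(c,(100,140,100),(125,255,255),6000):
        x,y,w,h=cv2.boundingRect(k)
        if not x<316<x+w: continue
        sub=(hsv[:,:,2]<130)&(hsv[:,:,1]<180)
        hull=np.zeros((400,640),np.uint8);cv2.drawContours(hull,[cv2.convexHull(k)],-1,1,-1)
        g=(sub&(cv2.erode(hull,np.ones((7,7)))>0)).astype(np.uint8);g[:,:230]=0;g[:,400:]=0
        cs,_=cv2.findContours(g,cv2.RETR_EXTERNAL,cv2.CHAIN_APPROX_NONE);q=max(cs,key=cv2.contourArea)
        bx=cv2.boundingRect(q);u=bx[0]+bx[2]/2;v=bx[1]+bx[3]-bx[2]/2
        p=onz(c,u,v,zk);print('lid',(x,y,w,h),'knob bb',bx,'at',u,v,p.round(4));return p
E
python3 -c "
from h import *
toolrel(*loc('M',-.027,0),.0665,1.7);p=knobfix();toolrel(p[0],p[1],.0665,1.7)
"
```

```text
tool mm [  5.7 -11.3  64.9] turn 0.5 at [0.5266 0.172  0.1313] zax [-0.013 -0.005 -1.   ] t 14.9167 w 0.06833009707488694 F [0.5 0.7 0.9]
lid (202, 161, 201, 143) knob bb (276, 200, 43, 43) at 297.5 221.5 [0.5224 0.1623 0.099 ]
tool mm [ 3.8 -9.3 65. ] turn 0.5 at [0.5267 0.172  0.1315] zax [-0.013 -0.005 -1.   ] t 14.9667 w 0.06839503217713849 F [-0.  -0.6  0.4]
```

>>> send_rows(
  commands=[
    [0.004,-0.009,0.0,0],
    [0,0,0.012,0],
    [0,0,0.015,0],
    [0,0,0.014,0],
    [0,0,0.007,0],
    [0,0,0.003,0],
    [0,0,0,0],
    [0,0,0,0],
    [0,0,0,0],
    [0,0,0,0],
  ],
)

```text
t: 15.8
tool_pos: [0.5231, 0.1604, 0.079]
eef_rot: [-0.018, 1.0, -0.002, -0.004]
contact_force: [0.3, -0.9, -0.2]
grip_width: 0.0686
```

```bash
python3 -c "
from h import *
toolrel(*loc('M',-.027,0),.0665,1.7)
"
```

```text
tool mm [ 2.5 -0.1 12.5] turn 0.4 at [0.5231 0.1604 0.079 ] zax [-0.008 -0.004 -1.   ] t 15.8 w 0.06856610215391157 F [ 0.3 -0.9 -0.2]
```

>>> send_rows(
  commands=[
    [0.002,0,0.005,0],
    [0,0,0.004,0],
    [0,0,0.002,0],
    [0,0,0,0],
    [0,0,0,0],
    [0,0,0,0],
    [0,0,0,0],
    [0,0,0,0],
    [0,0,0,0],
    [0,0,0,0],
  ],
)

```text
t: 16.63
tool_pos: [0.5227, 0.1609, 0.0691]
eef_rot: [-0.018, 1.0, -0.002, -0.002]
contact_force: [-0.1, -0.7, -0.1]
grip_width: 0.0682
```

>>> send_rows(
  commands=[
    [0,0,0,0],
    [0,0,0,0],
    [0,0,0,0],
    [0,0,0,0],
    [0,0,0,0],
    [0,0,0,0],
    [0,0,0,0],
    [0,0,0,0],
    [0,0,0,0],
    [0,0,0,0],
  ],
  grip=0,
)

```text
t: 17.47
tool_pos: [0.5229, 0.1625, 0.0698]
eef_rot: [-0.018, 1.0, 0.0, -0.002]
contact_force: [0.1, 1.5, 0.0]
grip_width: 0.0263
```

```bash
python3 -c "
from h import *
arc('M',to=85,n=15)
"
```

```text
lid 2.0 R 0.08995170100728958 xz -0.07858488636569463 0.0437689861545328 y 0.0021918454233240325 F [0.13458507 1.45928794 0.02336007] w 0.026304251153661484 17.4667
[[-0.0046, -0.0073], [-0.0053, -0.0069], [-0.0059, -0.0064], [-0.0065, -0.0058], [-0.007, -0.0051], [-0.0075, -0.0044], [-0.0079, -0.0037], [-0.0082, -0.0029], [-0.0084, -0.0021], [-0.0086, -0.0013], [-0.0087, -0.0004], [-0.0087, 0.0004], [-0.0086, 0.0012], [-0.0084, 0.0021], [-0.0082, 0.0029]]
```

>>> send_rows(
  commands=[
    [-0.0039,0,-0.0068,0],
    [-0.0045,0,-0.0065,0],
    [-0.005,0,-0.006,0],
    [-0.0055,0,-0.0056,0],
    [-0.006,0,-0.0051,0],
    [-0.0064,0,-0.0045,0],
    [-0.0068,0,-0.004,0],
    [0,0,0,0],
    [0,0,0,0],
    [0,0,0,0],
  ],
)

```text
t: 18.3
tool_pos: [0.558, 0.1635, 0.1067]
eef_rot: [-0.018, 1.0, -0.0, -0.011]
contact_force: [-1.6, 1.5, -2.9]
grip_width: 0.0259
```

>>> send_rows(
  commands=[
    [-0.01,0,-0.0038,0],
    [-0.01,0,-0.0038,0],
    [-0.0105,0,-0.0026,0],
    [-0.0105,0,-0.0012,0],
    [-0.0105,0,0,0],
    [-0.0105,0,0.0014,0],
    [-0.0103,0,0.0028,0],
    [-0.008,0,0.0033,0],
    [0,0,0,0],
    [0,0,0,0],
  ],
)

```text
t: 19.13
tool_pos: [0.636, 0.1657, 0.1128]
eef_rot: [-0.018, 1.0, -0.002, -0.018]
contact_force: [-2.4, 0.1, 1.3]
grip_width: 0.0257
```

```bash
python3 -c "
from h import *
arc('M')
"
```

```text
lid 84.7 R 0.09346911074586861 xz 0.03464505011128191 0.08681126174875133 y 0.0020991027531285346 F [-2.40079518  0.0651948   1.26708829] w 0.02571330912419335 19.1333
[[-0.0003, 0.004], [-0.0017, 0.0007], [-0.0016, 0.0008], [-0.0016, 0.0008], [-0.0016, 0.0008], [-0.0016, 0.0008], [-0.0016, 0.0009], [-0.0016, 0.0009], [-0.0015, 0.0009]]
```

>>> send_rows(
  commands=[
    [-0.005,0,0.004,0],
    [-0.005,0,0.003,0],
    [-0.003,0,0.003,0],
    [0,0,0,0],
    [0,0,0,0],
    [0,0,0,0],
    [0,0,0,0],
    [0,0,0,0],
    [0,0,0,0],
    [0,0,0,0],
  ],
)

```text
t: 19.97
tool_pos: [0.6521, 0.1662, 0.1052]
eef_rot: [-0.018, 1.0, -0.002, -0.014]
contact_force: [-2.1, 0.6, 0.8]
grip_width: 0.0257
```

>>> send_rows(
  commands=[
    [0,0,0,0],
    [0,0,0,0],
    [0,0,0,0],
    [0,0,0,0],
    [0,0,0,0],
    [0,0,-0.03,0],
    [0,0,-0.03,0],
    [0,0,-0.03,0],
    [0,0,0,0],
    [0,0,0,0],
  ],
  grip=70,
)

```text
t: 20.8
tool_pos: [0.6552, 0.1649, 0.1953]
eef_rot: [-0.019, 1.0, -0.004, -0.013]
contact_force: [-0.0, -0.1, -1.4]
grip_width: 0.0599
```

```bash
python3 -c "
from h import *
arc('M')
c=shot('wrist','w6.png'); c['T'][2,3]+=.006
p=proj(c,[*loc('M',0,0),.01]); print(p)
m=c['pixels'];u,v=int(p[0]),int(p[1]);a=m[max(0,v-15):v+15,max(0,u-20):u+20].reshape(-1,3);h=cv2.cvtColor(a[None],cv2.COLOR_RGB2HSV)[0]
s=h[(h[:,1]>80)&(h[:,2]>60)];print(len(s),np.median(s,axis=0),np.bincount(s[:,0]//10))
for n,lo,hi in(('amber',(8,120,90),(26,255,255)),('green',(55,100,80),(85,255,255)),('violet',(126,60,60),(165,255,255))):
    for k in blobs(c,lo,hi,300): print(n,cv2.boundingRect(k))
toolrel(*loc('M',0,0),.19,1.7);toolrel(*loc('R',-.027,0),.18,-2.9)
"
```

```text
lid 80.5 R 0.17766395522766643 xz 0.05380840838617031 0.16931962725592498 y 0.0006574498281541477 F [-0.02490179 -0.06544276 -1.43641531] w 0.05991109679026165 20.8
[[0.0242, 0.0844], [-0.0024, 0.0009], [-0.0023, 0.0009], [-0.0023, 0.001], [-0.0023, 0.0011], [-0.0023, 0.0011], [-0.0022, 0.0012], [-0.0022, 0.0012], [-0.0022, 0.0013]]
[313.91482379  73.82728842]
912 [139. 153. 229.] [  0   0   0   0   0   0   0   0   0   0   0   0   0 678 234]
amber (420, 272, 46, 39)
green (514, 21, 42, 74)
violet (289, 31, 51, 77)
tool mm [1.085e+02 1.000e-01 8.900e+00] turn 0.4 at [0.6562 0.165  0.1964] zax [-0.023 -0.008 -1.   ] t 20.85 w 0.059740375890876704 F [0.3 0.8 1.3]
tool mm [ 140.8 -214.4   21.1] turn 5.0 at [0.6562 0.165  0.1964] zax [-0.023 -0.008 -1.   ] t 20.85 w 0.059740375890876704 F [0.3 0.8 1.3]
```

The middle box is violet, so the amber filter is in the right box.

>>> send_rows(
  commands=[
    [0.02,-0.03,0,3],
    [0.02,-0.032,0,2],
    [0.02,-0.032,0,0],
    [0.02,-0.032,0,0],
    [0.02,-0.032,0,0],
    [0.018,-0.025,0,0],
    [0.01,-0.012,0,0],
    [0,0,0,0],
    [0,0,0,0],
    [0,0,0,0],
  ],
  grip=80,
)

```text
t: 21.68
tool_pos: [0.5114, -0.031, 0.1874]
eef_rot: [0.026, 1.0, -0.003, -0.018]
contact_force: [0.5, 0.0, -0.3]
grip_width: 0.0683
```

```bash
python3 -c "
from h import *
toolrel(*loc('R',-.027,0),.0665,-2.9)
"
```

```text
tool mm [-17.2 -22.1 120.6] turn -0.1 at [ 0.5114 -0.031   0.1874] zax [-0.036 -0.006 -0.999] t 21.6833 w 0.06826198835871734 F [ 0.5  0.  -0.3]
```

>>> send_rows(
  commands=[
    [-0.007,-0.01,0.01,0],
    [-0.006,-0.01,0.017,0],
    [0,0,0.017,0],
    [0,0,0.01,0],
    [0,0,0.003,0],
    [0,0,0,0],
    [0,0,0,0],
    [0,0,0,0],
    [0,0,0,0],
    [0,0,0,0],
  ],
)

```text
t: 22.52
tool_pos: [0.5285, -0.0458, 0.1289]
eef_rot: [0.021, 1.0, -0.002, -0.015]
contact_force: [0.1, 0.1, -0.1]
grip_width: 0.0683
```

```bash
python3 -c "
from h import *
toolrel(*loc('R',-.027,0),.0665,-2.9);knobfix()
"
```

```text
tool mm [ 3.2 -8.7 62.5] turn 0.5 at [ 0.5285 -0.0458  0.1289] zax [-0.03  -0.004 -1.   ] t 22.5167 w 0.06830728537306772 F [ 0.1  0.1 -0.1]
lid (205, 166, 197, 139) knob bb (279, 199, 44, 49) at 301.0 226.0 [ 0.5252 -0.053   0.099 ]
```

>>> send_rows(
  commands=[
    [0.002,-0.008,0.0,0],
    [0,0,0.012,0],
    [0,0,0.015,0],
    [0,0,0.014,0],
    [0,0,0.007,0],
    [0,0,0.003,0],
    [0,0,0,0],
    [0,0,0,0],
    [0,0,0,0],
    [0,0,0,0],
  ],
)

```text
t: 23.4
tool_pos: [0.5263, -0.0569, 0.0772]
eef_rot: [0.022, 1.0, -0.003, -0.012]
contact_force: [0.8, -0.6, -0.4]
grip_width: 0.0681
```

```bash
python3 -c "
from h import *
toolrel(*loc('R',-.026,0),.0665,-2.9)
"
```

```text
tool mm [ 2.1  2.2 10.7] turn 0.4 at [ 0.5263 -0.0569  0.0772] zax [-0.024 -0.006 -1.   ] t 23.4 w 0.06806144531962569 F [ 0.8 -0.6 -0.4]
```

>>> send_rows(
  commands=[
    [0.001,0.002,0.005,0],
    [0,0,0.004,0],
    [0,0,0.001,0],
    [0,0,0,0],
    [0,0,0,0],
    [0,0,0,0],
    [0,0,0,0],
    [0,0,0,0],
    [0,0,0,0],
    [0,0,0,0],
  ],
)

```text
t: 24.23
tool_pos: [0.527, -0.0549, 0.0684]
eef_rot: [0.022, 1.0, -0.004, -0.009]
contact_force: [0.7, -0.3, -0.2]
grip_width: 0.0682
```

>>> send_rows(
  commands=[
    [0,0,0,0],
    [0,0,0,0],
    [0,0,0,0],
    [0,0,0,0],
    [0,0,0,0],
    [0,0,0,0],
    [0,0,0,0],
    [0,0,0,0],
    [0,0,0,0],
    [0,0,0,0],
  ],
  grip=0,
)

```text
t: 25.07
tool_pos: [0.5272, -0.053, 0.069]
eef_rot: [0.022, 1.0, -0.002, -0.009]
contact_force: [-0.2, 0.2, 0.4]
grip_width: 0.0263
```

```bash
python3 -c "
from h import *
arc('R',to=85,n=15)
"
```

```text
lid 2.1 R 0.0880938244121547 xz -0.07688662936426861 0.04299962935376457 y 0.0018115656950489722 F [-0.21208042  0.23231751  0.42733171] w 0.026273941391172454 25.0667
[[-0.003, -0.0082], [-0.0053, -0.0069], [-0.0059, -0.0063], [-0.0065, -0.0057], [-0.007, -0.0051], [-0.0075, -0.0044], [-0.0079, -0.0036], [-0.0082, -0.0029], [-0.0084, -0.0021], [-0.0086, -0.0012], [-0.0087, -0.0004], [-0.0087, 0.0004], [-0.0086, 0.0012], [-0.0084, 0.0021], [-0.0082, 0.0029]]
```

>>> send_rows(
  commands=[
    [-0.0039,0,-0.0068,0],
    [-0.0045,0,-0.0065,0],
    [-0.005,0,-0.006,0],
    [-0.0055,0,-0.0056,0],
    [-0.006,0,-0.0051,0],
    [-0.0064,0,-0.0045,0],
    [-0.0068,0,-0.004,0],
    [0,0,0,0],
    [0,0,0,0],
    [0,0,0,0],
  ],
)

```text
t: 25.9
tool_pos: [0.5626, -0.0547, 0.1058]
eef_rot: [0.022, 1.0, -0.002, -0.019]
contact_force: [-3.3, -1.0, -1.7]
grip_width: 0.0263
```

>>> send_rows(
  commands=[
    [-0.01,0,-0.0038,0],
    [-0.01,0,-0.0038,0],
    [-0.0105,0,-0.0026,0],
    [-0.0105,0,-0.0012,0],
    [-0.0105,0,0,0],
    [-0.0105,0,0.0014,0],
    [-0.0103,0,0.0028,0],
    [-0.008,0,0.0033,0],
    [0,0,0,0],
    [0,0,0,0],
  ],
)

```text
t: 26.73
tool_pos: [0.6421, -0.0587, 0.1103]
eef_rot: [0.022, 0.999, -0.002, -0.024]
contact_force: [-3.6, -0.8, 0.3]
grip_width: 0.0258
```

>>> send_rows(
  commands=[
    [-0.006,0,0.005,0],
    [-0.006,0,0.005,0],
    [-0.004,0,0.004,0],
    [0,0,0,0],
    [0,0,0,0],
    [0,0,0,0],
    [0,0,0,0],
    [0,0,0,0],
    [0,0,0,0],
    [0,0,0,0],
  ],
)

```text
t: 27.57
tool_pos: [0.6624, -0.0597, 0.0991]
eef_rot: [0.022, 1.0, -0.003, -0.018]
contact_force: [-0.2, -0.7, 0.5]
grip_width: 0.026
```

```bash
python3 -c "
from h import *
arc('R',to=97)
"
```

```text
lid 101.6 R 0.09359095528917756 xz 0.05849083710712868 0.07306222612573594 y 0.001986394583125681 F [-0.23537038 -0.72754233  0.51265209] w 0.025978363551166367 27.5667
[[0.0029, 0.0024], [0.0006, -0.0005], [0.0006, -0.0005], [0.0006, -0.0005], [0.0006, -0.0005], [0.0006, -0.0005], [0.0007, -0.0005], [0.0007, -0.0005], [0.0007, -0.0005]]
```

>>> send_rows(
  commands=[
    [0,0,0,0],
    [0,0,0,0],
    [0,0,0,0],
    [0,0,0,0],
    [0,0,-0.03,0],
    [0,0,-0.03,0],
    [0,0,-0.03,0],
    [0,0,0,0],
    [0,0,0,0],
    [0,0,0,0],
  ],
  grip=70,
)

```text
t: 28.4
tool_pos: [0.6659, -0.0589, 0.1898]
eef_rot: [0.022, 1.0, -0.002, -0.018]
contact_force: [0.0, -0.1, -0.2]
grip_width: 0.0596
```

>>> send_rows(
  commands=[
    [0.015,0,0,0],
    [0.02,0,0,0],
    [0.025,0,0,0],
    [0.02,0,0,0],
    [0.013,0,0,0],
    [0.006,0,0,0],
    [0,0,0,0],
    [0,0,0,0],
    [0,0,0,0],
    [0,0,0,0],
  ],
  grip=60,
)

```text
t: 29.23
tool_pos: [0.5593, -0.0534, 0.1813]
eef_rot: [0.022, 0.999, -0.001, -0.024]
contact_force: [0.9, 0.0, -0.0]
grip_width: 0.0512
```

```bash
python3 -c "
from h import *
toolrel(*loc('R',0,0),.02,-2.9)
c=shot('wrist','w7.png'); c['T'][2,3]+=.006
for k in blobs(c,(5,120,90),(26,255,255),200):
    P=np.array([onz(c,*p[0],.010)[:2] for p in k],np.float32)*1000
    print(cv2.boundingRect(k),cv2.minAreaRect(P))
"
```

```text
tool mm [  1.4  -2.6 161.6] turn 0.4 at [ 0.5593 -0.0534  0.1813] zax [-0.049 -0.    -0.999] t 29.2333 w 0.051174625266634285 F [ 0.9  0.  -0. ]
(290, 140, 49, 69) ((547.2796020507812, -52.103946685791016), (41.77308654785156, 67.17390441894531), 78.87247467041016)
(621, 350, 19, 43) ((833.2465209960938, 360.68780517578125), (75.60231018066406, 26.997461318969727), 16.699111938476562)
```

View pics/w7.png

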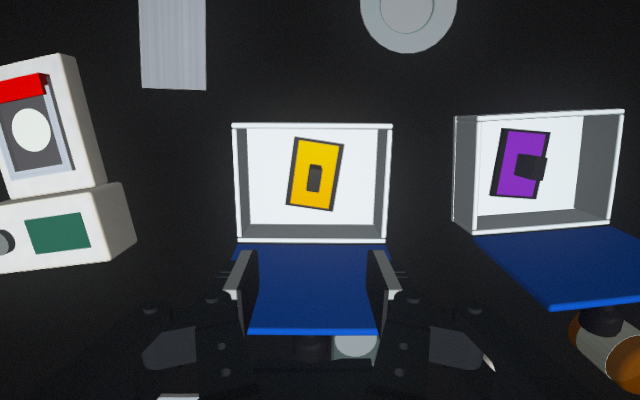

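Wrist view: the amber filter at (315,174) lies in the opened right box, tab at (314,178), long side about -11°.

```bash
cat >> h.py <<'E'
def filt(zp=.010,zt=.040,corr=.006,show=True):
    c=shot('wrist');c['T'][2,3]+=corr
    hsv=cv2.cvtColor(c['pixels'],cv2.COLOR_RGB2HSV)
    k=[k for k in blobs(c,(15,120,90),(30,255,255),400) if 200<cv2.boundingRect(k)[0]<420][0]
    P=np.array([onz(c,*p[0],zp)[:2] for p in cv2.convexHull(k)],np.float32)*1000
    rc=cv2.minAreaRect(P);B=cv2.boxPoints(rc);e=max((B[1]-B[0],B[2]-B[1]),key=np.linalg.norm)
    yaw=(np.degrees(np.arctan2(e[1],e[0]))+90)%180-90
    hull=np.zeros((400,640),np.uint8);cv2.drawContours(hull,[cv2.convexHull(k)],-1,1,-1)
    v,u=np.nonzero((cv2.erode(hull,np.ones((5,5)))>0)&(hsv[:,:,2]<110))
    print('plate',np.round(rc[0],1),np.round(rc[1],1),'yaw',yaw,'bb',cv2.boundingRect(k),'tab',u.min(),u.max(),v.min(),v.max(),onz(c,(u.min()+u.max())/2,(v.min()+v.max())/2,zt*.6+zp*.4)[:2].round(4))
    return np.array(rc[0])/1000,yaw
E
python3 -c "
from h import *
p,y=filt();toolrel(p[0],p[1],.06,y)
"
```

```text
plate [547.3 -52.1] [41.8 67.2] yaw -11.160187 bb (290, 140, 49, 69) tab 307 321 164 191 [ 0.547  -0.0517]
tool mm [  6.3   1.1 122. ] turn 8.7 at [ 0.5595 -0.0534  0.1815] zax [-0.048 -0.    -0.999] t 29.3333 w 0.051163330578862146 F [-0.1  0.7  0.4]
```

>>> send_rows(
  commands=[
    [0.005,0.001,0.015,3],
    [0,0,0.018,3],
    [0,0,0.02,2.5],
    [0,0,0.02,0],
    [0,0,0.015,0],
    [0,0,0.008,0],
    [0,0,0.004,0],
    [0,0,0,0],
    [0,0,0,0],
    [0,0,0,0],
  ],
)

```text
t: 30.17
tool_pos: [0.5587, -0.0538, 0.0823]
eef_rot: [0.099, 0.995, -0.003, -0.018]
contact_force: [0.3, 0.5, -0.4]
grip_width: 0.0512
```

```bash
python3 -c "
from h import *
p,y=filt();toolrel(p[0],p[1],.01,y)
"
```

```text
plate [547.8 -52.4] [41.8 67.4] yaw -11.174538 bb (283, 151, 59, 90) tab 303 321 183 224 [ 0.5479 -0.0525]
tool mm [ 8.8 -0.1 73. ] turn -0.2 at [ 0.5591 -0.0538  0.0827] zax [-0.035 -0.003 -0.999] t 30.2167 w 0.051245471076842845 F [ 0.6 -0.4 -0.3]
```

>>> send_rows(
  commands=[
    [0.004,0,0.008,0],
    [0.003,0,0.015,0],
    [0,0,0.016,0],
    [0,0,0.012,0],
    [0,0,0.008,0],
    [0,0,0.004,0],
    [0,0,0,0],
    [0,0,0,0],
    [0,0,0,0],
    [0,0,0,0],
  ],
)

```text
t: 31.05
tool_pos: [0.5547, -0.0536, 0.0222]
eef_rot: [0.099, 0.995, -0.004, -0.011]
contact_force: [-0.1, -0.0, -0.5]
grip_width: 0.0514
```

```bash
python3 -c "
from h import *
p,y=filt();toolrel(p[0],p[1],.01,y)
"
```

```text
plate [548.3 -52.5] [42.2 67.5] yaw -11.057831 bb (274, 171, 78, 114) tab 300 324 212 274 [ 0.5483 -0.0527]
tool mm [ 6.5 -0.1 12.5] turn -0.3 at [ 0.5549 -0.0537  0.0224] zax [-0.023 -0.006 -1.   ] t 31.1 w 0.051205433720620065 F [ 0.4 -0.1 -0.3]
```

>>> send_rows(
  commands=[
    [0.005,0,0.004,0],
    [0,0,0.004,0],
    [0,0,0.002,0],
    [0,0,0,0],
    [0,0,0,0],
    [0,0,0,0],
    [0,0,0,0],
    [0,0,0,0],
    [0,0,0,0],
    [0,0,0,0],
  ],
)

```text
t: 31.93
tool_pos: [0.5507, -0.0529, 0.0131]
eef_rot: [0.099, 0.995, -0.004, -0.009]
contact_force: [0.5, 0.5, -0.8]
grip_width: 0.051
```

>>> send_rows(
  commands=[
    [0,0,0,0],
    [0,0,0,0],
    [0,0,0,0],
    [0,0,0,0],
    [0,0,0,0],
    [0,0,0,0],
    [0,0,0,0],
    [0,0,0,0],
    [0,0,0,0],
    [0,0,0,0],
  ],
  grip=0,
  squeeze=25,
)

```text
t: 32.77
tool_pos: [0.5512, -0.053, 0.0135]
eef_rot: [0.099, 0.995, -0.004, -0.009]
contact_force: [-0.1, -0.5, 0.5]
grip_width: 0.0111
```

```bash
python3 -c "
from h import *
toolrel(.5483,-.0527,.01,-11.1)
# stage from the top view
c=shot('top')
for n,lo,hi,z in(('red',(0,150,110),(8,255,255),.039),):
  for k in blobs(c,lo,hi,30):
    x,y,w,h=cv2.boundingRect(k)
    if 430<x+w/2<490 and 165<y+h/2<250:
        P=np.array([onz(c,*p[0],z)[:2] for p in k],np.float32)*1000
        print(n,(x,y,w,h),cv2.minAreaRect(P))
"
```

```text
tool mm [ 2.8 -0.2  3.5] turn -0.3 at [ 0.5512 -0.053   0.0135] zax [-0.019 -0.006 -1.   ] t 32.7667 w 0.01107820398977505 F [-0.1 -0.5  0.5]
red (456, 226, 21, 7) ((449.1246643066406, -331.55010986328125), (16.094621658325195, 67.87972259521484), 5.543591022491455)
```

>>> send_rows(
  commands=[
    [0,0,-0.01,0],
    [0,0,-0.018,0],
    [0,0,-0.02,0],
    [0,0,-0.02,0],
    [0,0,-0.02,0],
    [0,0,-0.016,0],
    [0,0,-0.01,0],
    [0,0,0,0],
    [0,0,0,0],
    [0,0,0,0],
  ],
)

```text
t: 33.65
tool_pos: [0.5509, -0.0516, 0.134]
eef_rot: [0.099, 0.995, -0.004, -0.011]
contact_force: [-0.2, 0.1, -0.8]
grip_width: 0.0112
```

```bash
python3 -c "
from h import *
toolrel(.485,-.328,.12,5.5)
c=shot('top');x0,x1,y0,y1=440,490,170,245
m=c['pixels'];
sub=m[y0:y1,x0:x1]; h=cv2.cvtColor(sub,cv2.COLOR_RGB2HSV)
w=((h[:,:,2]>200)&(h[:,:,1]<40)).astype(np.uint8)
n,l,st,ce=cv2.connectedComponentsWithStats(w)
for i in range(1,n): print(st[i],ce[i]+[x0,y0],onz(c,*(ce[i]+[x0,y0]),.025))
cv2.imwrite('pics/st.png',cv2.resize(sub[:,:,::-1],None,fx=8,fy=8,interpolation=cv2.INTER_NEAREST))
"
```

```text
tool mm [   9.7 -283.8   17.1] turn -16.9 at [ 0.5509 -0.0516  0.134 ] zax [-0.023 -0.006 -1.   ] t 33.65 w 0.011158666614968473 F [-0.2  0.1 -0.8]
[   2    6   41   64 1316] [462.48404255 203.12917933] [ 0.53547132 -0.32758929  0.025     ]
[ 18  42  13  13 133] [463.66165414 218.10526316] [ 0.48609618 -0.32967325  0.025     ]
```

View pics/st.png

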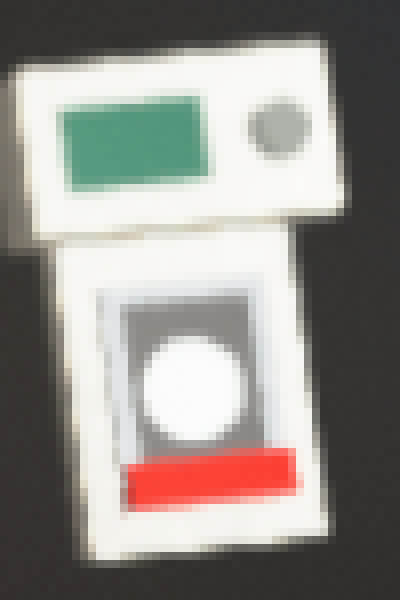

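>>> send_rows(
  commands=[
    [0.002,-0.02,0,-4],
    [0.003,-0.025,0,-4],
    [0.005,-0.03,0,-4],
    [0.006,-0.03,0,-4],
    [0.006,-0.03,0,-1],
    [0.004,-0.02,0,0],
    [0,-0.01,0,0],
    [0,0,0,0],
    [0,0,0,0],
    [0,0,0,0],
  ],
)

```text
t: 34.53
tool_pos: [0.5134, -0.2159, 0.1205]
eef_rot: [-0.058, 0.998, 0.005, -0.023]
contact_force: [0.3, -0.6, -0.7]
grip_width: 0.0116
```

```bash
cat >> h.py <<'E'
def stage(corr=.006,fn=None):
    c=shot('wrist',fn);c['T'][2,3]+=corr
    k=blobs(c,(0,150,90),(8,255,255),150)[0];P=np.array([onz(c,*p[0],.039)[:2] for p in k],np.float32)*1000
    rc=cv2.minAreaRect(P);B=cv2.boxPoints(rc);e=max((B[1]-B[0],B[2]-B[1]),key=np.linalg.norm);yaw=(np.degrees(np.arctan2(e[1],e[0])))%180-90
    print('lip',cv2.boundingRect(k),np.round(rc[0],1),np.round(rc[1],1),'yaw',yaw)
    h=cv2.cvtColor(c['pixels'],cv2.COLOR_RGB2HSV);w=((h[:,:,2]>185)&(h[:,:,1]<50)).astype(np.uint8)
    for q in cv2.findContours(w,cv2.RETR_LIST,cv2.CHAIN_APPROX_NONE)[0]:
        a=cv2.contourArea(q);
        if a<150:continue
        (u,v),(ma,mi),an=cv2.fitEllipse(q)
        if abs(a/(np.pi*ma*mi/4)-1)<.08 and min(ma,mi)/max(ma,mi)>.6: print('disc',u,v,ma,mi,onz(c,u,v,.025))
E
python3 -c "
from h import *
toolrel(.495,-.329,.12,5.5);stage(fn='w8.png');filt(zp=.12,zt=.15)
"
```

```text
tool mm [  31.4 -110.2    0.6] turn 1.2 at [ 0.5134 -0.2159  0.1205] zax [-0.046  0.007 -0.999] t 34.5333 w 0.011556316250841877 F [ 0.3 -0.6 -0.7]
lip (111, 92, 99, 28) [ 448.7 -333.1] [19.  71.8] yaw 5.5964584
disc 113.15234375 293.55224609375 34.0593147277832 37.35126876831055 [ 0.61483135 -0.38186732  0.025     ]
disc 171.2452392578125 155.74281311035156 51.04076385498047 55.88299560546875 [ 0.48629007 -0.32977257  0.025     ]
plate [ 497.1 -217.6] [40.8 41.7] yaw -83.45219 bb (271, 182, 83, 76) tab 285 339 225 255 [ 0.5009 -0.2174]
```

>>> send_rows(
  commands=[
    [0.003,-0.015,0,1],
    [0.004,-0.018,0,0],
    [0.004,-0.02,0,0],
    [0.003,-0.02,0,0],
    [0.002,-0.013,0.008,0],
    [0.001,-0.006,0.012,0],
    [0,0,0.01,0],
    [0,0,0.004,0],
    [0,0,0,0],
    [0,0,0,0],
  ],
)

```text
t: 35.47
tool_pos: [0.5051, -0.3072, 0.0816]
eef_rot: [-0.053, 0.998, 0.006, -0.024]
contact_force: [-0.2, 0.4, -1.0]
grip_width: 0.0113
```

```bash
python3 -c "
from h import *
toolrel(.4979,-.3286,.06,5.55)
"
```

```text
tool mm [  8.4 -20.8  21.7] turn 0.6 at [ 0.5051 -0.3072  0.0816] zax [-0.048  0.009 -0.999] t 35.4667 w 0.011294896778685202 F [-0.2  0.4 -1. ]
```

>>> send_rows(
  commands=[
    [0.003,-0.007,0.003,0.6],
    [0.003,-0.007,0.004,0],
    [0.001,-0.004,0.004,0],
    [0,0,0.003,0],
    [0,0,0.002,0],
    [0,0,0,0],
    [0,0,0,0],
    [0,0,0,0],
    [0,0,0,0],
    [0,0,0,0],
  ],
)

```text
t: 36.3
tool_pos: [0.4993, -0.3256, 0.0646]
eef_rot: [-0.049, 0.999, 0.006, -0.023]
contact_force: [0.1, -0.0, -1.0]
grip_width: 0.0111
```

```bash
cat >> h.py <<'E'
def st(px=9,z=.05,off=.0028):
    a=np.radians(5.55);u=np.array([np.cos(a),np.sin(a)]);p=np.array([.4862,-.3297])+(px/1000+off)*u
    s=r.read_state();d=s['tool_pos'][:2]-[.4862,-.3297];print('plate in stage mm x',round(1000*(d@u-off),1),'y',round(1000*(d@[-u[1],u[0]]),1),'underside above floor',round(1000*(s['tool_pos'][2]-.0335),1))
    toolrel(*p,z,5.55)
E
python3 -c "
from h import *
st()
c=shot('wrist','w9.png');d=shot('scene');x,y=map(int,proj(d,[.486,-.33,.04]));
a=cv2.resize(c['pixels'][120:340,200:430],(418,400));b=cv2.resize(d['pixels'][y-32:y+33,x-31:x+31],(382,400),interpolation=cv2.INTER_CUBIC)
cv2.imwrite('pics/m9.png',np.hstack([a,b])[:,:,::-1])
"
```

```text
plate in stage mm x 10.6 y 2.9 underside above floor 31.1
tool mm [ 1.  -3.1 14.6] turn 0.0 at [ 0.4993 -0.3256  0.0646] zax [-0.047  0.009 -0.999] t 36.3 w 0.011087810795395529 F [ 0.1 -0.  -1. ]
```

View pics/m9.png

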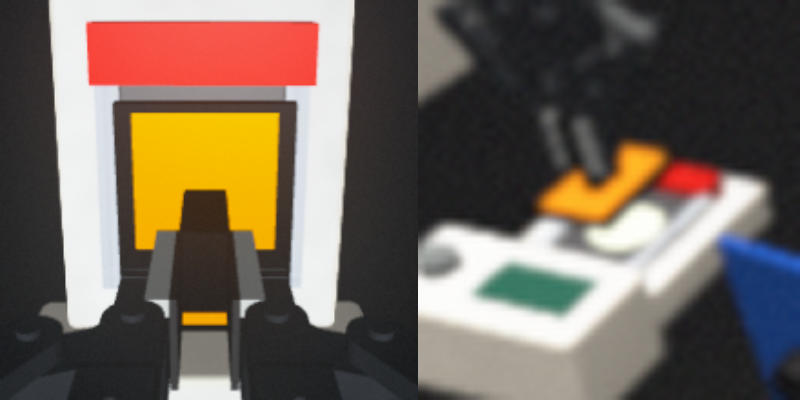

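```bash
python3 -c "
from h import *
stage()
c=shot('wrist');c['T'][2,3]+=.006;print(c['cx'],c['cy'])
k=[k for k in blobs(c,(15,120,90),(30,255,255),400) if 200<cv2.boundingRect(k)[0]<420][0]
hull=cv2.convexHull(k)[:,0,:].astype(float);s=r.read_state()
M=R.from_quat(s['eef_rot']).as_matrix()
P=np.array([onz(c,*p,.061) for p in hull]);Q=(P-s['tool_pos'])@M*1000
print('glass in tool mm, x',Q[:,0].min().round(1),Q[:,0].max().round(1),'y',Q[:,1].min().round(1),Q[:,1].max().round(1),'z',Q[:,2].mean())
row=c['pixels'][185,200:430].astype(int).sum(1); print([ (i+200) for i in range(1,230) if abs(row[i]-row[i-1])>60])
"
```

```text
lip (248, 132, 127, 35) [ 448.7 -331. ] [19.3 71.6] yaw 5.543518
312.13056582208134 202.73384095193305
glass in tool mm, x -5.8 35.9 y -21.4 21.2 z 4.107060138127218
[230, 231, 262, 263, 272, 273, 353, 354, 363, 364, 391, 392]
```

>>> send_rows(
  commands=[
    [-0.001,-0.001,0.003,0],
    [0,0,0.005,0],
    [0,0,0.005,0],
    [0,0,0.004,0],
    [0,0,0.002,0],
    [0,0,0,0],
    [0,0,0,0],
    [0,0,0,0],
    [0,0,0,0],
    [0,0,0,0],
  ],
)

```text
t: 37.33
tool_pos: [0.4989, -0.3259, 0.0425]
eef_rot: [-0.049, 0.998, 0.006, -0.024]
contact_force: [0.6, -0.5, -1.9]
grip_width: 0.0112
```

```bash
python3 -c "
from h import *
st();stage()
"
```

```text
plate in stage mm x 10.2 y 2.6 underside above floor 9.0
tool mm [ 1.6 -2.5 -7.4] turn 0.0 at [ 0.4989 -0.3259  0.0425] zax [-0.049  0.01  -0.999] t 37.3333 w 0.011177238189671061 F [ 0.6 -0.5 -1.9]
lip (240, 134, 145, 40) [ 448.6 -330.9] [19.5 72.1] yaw 5.3999863
```

>>> send_rows(
  commands=[
    [0,0,0.002,0],
    [0,0,0.002,0],
    [0,0,0.001,0],
    [0,0,0.001,0],
    [0,0,0,0],
    [0,0,0,0],
    [0,0,0,0],
    [0,0,0,0],
    [0,0,0,0],
    [0,0,0,0],
  ],
)

```text
t: 38.22
tool_pos: [0.4998, -0.3268, 0.0395]
eef_rot: [-0.049, 0.999, 0.005, -0.023]
contact_force: [0.2, -0.3, 0.7]
grip_width: 0.0114
```

```bash
python3 -c "
from h import *
st()
"
```

```text
plate in stage mm x 11.0 y 1.6 underside above floor 6.0
tool mm [  2.5  -1.4 -10.5] turn 0.1 at [ 0.4998 -0.3268  0.0395] zax [-0.047  0.008 -0.999] t 38.2167 w 0.011397648348316622 F [ 0.2 -0.3  0.7]
```

>>> send_rows(
  commands=[
    [0.001,0.0005,0.003,0],
    [0,0,0.003,0],
    [0,0,0.003,0],
    [0,0,0.003,0],
    [0,0,0.003,0],
    [0,0,0.003,0],
    [0,0,0.001,0],
    [0,0,0.001,0],
    [0,0,0.001,0],
    [0,0,0.001,0],
  ],
)

```text
t: 39.05
tool_pos: [0.4979, -0.3273, 0.0355]
eef_rot: [-0.05, 0.998, 0.007, -0.027]
contact_force: [-3.6, 3.0, 9.7]
grip_width: 0.0112
```

```bash
python3 -c "
from h import *
st();stage()
c=shot('wrist')
k=[k for k in blobs(c,(15,120,90),(30,255,255),400) if 200<cv2.boundingRect(k)[0]<420][0];print(cv2.boundingRect(k))
h=cv2.cvtColor(c['pixels'],cv2.COLOR_RGB2HSV);print(h[140:200:2,300].tolist())
"
```

```text
plate in stage mm x 9.1 y 1.3 underside above floor 2.0
tool mm [  0.9  -1.  -14.5] turn 0.1 at [ 0.4979 -0.3273  0.0355] zax [-0.054  0.011 -0.998] t 39.05 w 0.011205911813058392 F [-3.6  3.   9.7]
lip (240, 137, 151, 43) [ 449.  -330.9] [20.3 72.2] yaw 5.488533
(271, 185, 82, 73)
[[2, 176, 249], [2, 182, 248], [2, 178, 249], [2, 180, 249], [2, 181, 249], [2, 185, 248], [2, 182, 249], [2, 182, 249], [2, 185, 249], [2, 187, 249], [2, 185, 249], [2, 187, 249], [2, 192, 249], [2, 192, 249], [2, 190, 249], [3, 195, 249], [2, 193, 249], [2, 195, 249], [3, 197, 249], [1, 149, 229], [9, 66, 93], [7, 56, 100], [8, 60, 98], [27, 255, 248], [27, 255, 248], [27, 255, 248], [27, 255, 247], [27, 255, 247], [27, 255, 248], [27, 255, 248]]
```

>>> send_rows(
  commands=[
    [0.002,0,0.001,0],
    [0.002,0,0.001,0],
    [0.002,0,0.001,0],
    [0.002,0,0.001,0],
    [0.002,0,0.001,0],
    [0.001,0,0.001,0],
    [0,0,0.001,0],
    [0,0,0,0],
    [0,0,0,0],
    [0,0,0,0],
  ],
)

```text
t: 39.98
tool_pos: [0.4972, -0.328, 0.0354]
eef_rot: [-0.049, 0.999, 0.005, -0.016]
contact_force: [0.8, 1.9, 4.5]
grip_width: 0.0112
```

```bash
cat >> h.py <<'E'
def chk():
    st();stage()
    c=shot('wrist','chk.png')
    k=[k for k in blobs(c,(15,120,90),(30,255,255),400) if 200<cv2.boundingRect(k)[0]<420][0];print('amber',cv2.boundingRect(k))
    h=cv2.cvtColor(c['pixels'],cv2.COLOR_RGB2HSV)[:,300]
    v=[i for i in range(130,210) if h[i,1]>140 and h[i,0]<6];print('lip v',v[0],v[-1],'frame until',[i for i in range(v[-1],230) if h[i,0]>20 and h[i,1]>200][:1])
E
python3 -c "
from h import *
chk()
"
```

```text
plate in stage mm x 8.3 y 0.6 underside above floor 1.9
tool mm [ -0.2  -0.5 -14.6] turn 0.0 at [ 0.4972 -0.328   0.0354] zax [-0.033  0.009 -0.999] t 39.9833 w 0.011174564381513008 F [0.8 1.9 4.5]
lip (241, 139, 152, 42) [ 448.8 -330.8] [19.9 72.2] yaw 5.4978104
amber (272, 184, 81, 74)
lip v 139 180 frame until [185]
```

>>> send_rows(
  commands=[
    [0.004,0,0,0],
    [0.004,0,0,0],
    [0.004,0,0,0],
    [0.004,0,0,0],
    [0,0,0,0],
    [0,0,0,0],
    [0,0,0,0],
    [0,0,0,0],
    [0,0,0,0],
    [0,0,0,0],
  ],
)

```text
t: 40.92
tool_pos: [0.4866, -0.3292, 0.0364]
eef_rot: [-0.047, 0.999, 0.005, -0.007]
contact_force: [2.6, 1.8, 2.5]
grip_width: 0.0113
```

```bash
python3 -c "
from h import *
chk()
"
```

```text
plate in stage mm x -2.4 y 0.5 underside above floor 2.9
tool mm [-11.2  -0.3 -13.7] turn -0.2 at [ 0.4866 -0.3292  0.0364] zax [-0.015  0.009 -1.   ] t 40.9167 w 0.01131612130813584 F [2.6 1.8 2.5]
lip (242, 160, 149, 43) [ 448.8 -330.9] [21.1 72.2] yaw 5.242256
amber (272, 202, 81, 56)
lip v 160 201 frame until [203]
```

>>> send_rows(
  commands=[
    [-0.001,0,0.002,0],
    [0,0,0.003,0],
    [0,0,0.003,0],
    [0,0,0.003,0],
    [0,0,0.002,0],
    [0,0,0,0],
    [0,0,0,0],
    [0,0,0,0],
    [0,0,0,0],
    [0,0,0,0],
  ],
)

```text
t: 41.85
tool_pos: [0.4893, -0.3288, 0.0321]
eef_rot: [-0.047, 0.999, 0.006, -0.008]
contact_force: [3.3, 1.9, 4.0]
grip_width: 0.0116
```

```bash
python3 -c "
from h import *
chk()
c=shot('wrist');d=shot('scene');x,y=map(int,proj(d,[.486,-.33,.04]));
a=cv2.resize(c['pixels'][120:340,200:430],(418,400));b=cv2.resize(d['pixels'][y-32:y+33,x-31:x+31],(382,400),interpolation=cv2.INTER_CUBIC)
cv2.imwrite('pics/m10.png',np.hstack([a,b])[:,:,::-1])
"
```

```text
plate in stage mm x 0.3 y 0.6 underside above floor -1.4
tool mm [ -8.4  -0.3 -18.1] turn -0.2 at [ 0.4893 -0.3288  0.0321] zax [-0.017  0.011 -1.   ] t 41.85 w 0.011618916381637739 F [3.3 1.9 4. ]
lip (240, 156, 154, 45) [ 449.1 -330.8] [21.3 72.3] yaw 5.2829514
amber (271, 199, 83, 59)
lip v 156 198 frame until [200]
```

View pics/m10.png

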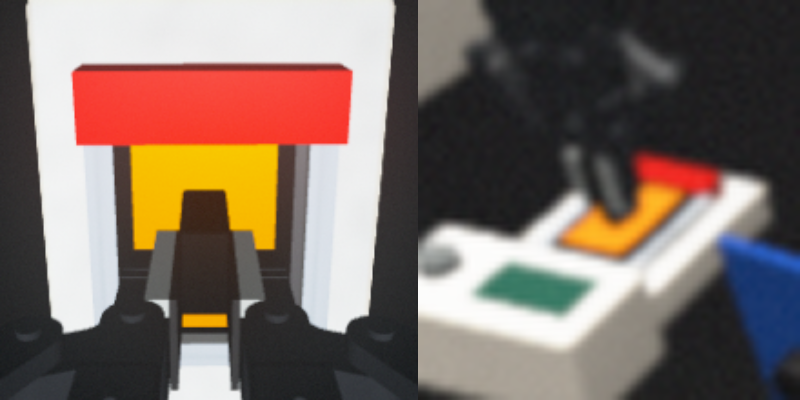

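The filter is under the lip and appears flat in the recess. Releasing and lifting.

>>> send_rows(
  commands=[
    [0,0,0,0],
    [0,0,0,0],
    [0,0,0,0],
    [0,0,0,0],
    [0,0,-0.01,0],
    [0,0,-0.02,0],
    [0,0,-0.025,0],
    [0,0,-0.025,0],
    [0,0,-0.015,0],
    [0,0,0,0],
  ],
  grip=45,
)

```text
t: 42.88
tool_pos: [0.4828, -0.328, 0.1256]
eef_rot: [-0.047, 0.999, 0.01, -0.018]
contact_force: [0.2, -0.6, 1.2]
grip_width: 0.0382
```

```bash
python3 -c "
from h import *
st();stage()
c=shot('wrist');c['T'][2,3]+=.006;d=shot('scene')
k=[k for k in blobs(c,(15,120,90),(30,255,255),400) if 200<cv2.boundingRect(k)[0]<420][0]
P=np.array([onz(c,*p[0],.030)[:2] for p in cv2.convexHull(k)],np.float32)*1000;print(cv2.minAreaRect(P),cv2.boundingRect(k))
a=np.radians(5.55);D=P-[486.2,-329.7];X=D@[np.cos(a),np.sin(a)];Y=D@[-np.sin(a),np.cos(a)];print('glass x',X.min(),X.max(),'y',Y.min(),Y.max())
x,y=map(int,proj(d,[.486,-.33,.04]))
A=cv2.resize(c['pixels'][60:280,200:430],(418,400));b=cv2.resize(d['pixels'][y-32:y+33,x-31:x+31],(382,400),interpolation=cv2.INTER_CUBIC)
cv2.imwrite('pics/m11.png',np.hstack([A,b])[:,:,::-1])
"
```

```text
plate in stage mm x -6.0 y 2.0 underside above floor 92.1
tool mm [-17.6  -3.6  75. ] turn -0.2 at [ 0.4828 -0.328   0.1256] zax [-0.036  0.018 -0.999] t 42.8833 w 0.03824062016380827 F [ 0.2 -0.6  1.2]
lip (263, 150, 94, 27) [ 449.  -331.1] [19.9 70.7] yaw 5.2479095
disc 309.77008056640625 194.4263916015625 135.75308227539062 172.61050415039062 [ 0.47671639 -0.32851567  0.025     ]
((489.9678039550781, -328.8995056152344), (58.66496276855469, 42.108116149902344), 5.385806560516357) (281, 177, 53, 70)
glass x -25.562037395284737 33.15616253957649 y -20.667080403970278 21.44993639635514
```

```bash
python3 -c "
from h import *
c=shot('wrist');c['T'][2,3]+=.006
m=cv2.inRange(cv2.cvtColor(c['pixels'],cv2.COLOR_RGB2HSV),(15,120,90),(30,255,255));m[:,:250]=0;m[:,380:]=0
for v in (180,186,192,198,230,236,240,244):
    u=np.nonzero(m[v])[0];a=onz(c,u.min()-.5,v,.03);b=onz(c,u.max()+.5,v,.03);print(v,u.min(),u.max(),(1000*np.linalg.norm(a-b)).round(2),((a+b)/2).round(4))
# tab: base vs top lean
h=cv2.cvtColor(c['pixels'],cv2.COLOR_RGB2HSV)
for v in range(190,262,4): print(v,np.nonzero((h[v,281:334,2]<110))[0][[0,-1]]+281 if (h[v,281:334,2]<110).any() else '',end=' ')
t=shot('top');k=[k for k in blobs(t,(12,120,90),(32,255,255),20) if 440<cv2.boundingRect(k)[0]<490];print([cv2.boundingRect(q) for q in k])
"
```

```text
180 297 330 26.62 [ 0.4598 -0.3245  0.03  ]
186 278 331 42.43 [ 0.4652 -0.3311  0.03  ]
192 278 331 42.63 [ 0.47   -0.3307  0.03  ]
198 278 330 42.04 [ 0.4749 -0.3307  0.03  ]
230 279 330 42.35 [ 0.5016 -0.3279  0.03  ]
236 279 330 42.57 [ 0.5068 -0.3275  0.03  ]
240 280 330 41.89 [ 0.5103 -0.3267  0.03  ]
244 280 330 42.04 [ 0.5138 -0.3264  0.03  ]
190 [331 333] 194 [331 333] 198 [309 333] 202 [298 333] 206 [297 333] 210 [297 333] 214 [297 333] 218 [297 333] 222 [297 333] 226 [297 333] 230 [297 333] 234 [297 333] 238 [331 333] 242 [331 333] 246 [331 333] 250 [298 333] 254  258  [(457, 208, 16, 20)]
```

```bash
python3 -c "
from h import *
print(r.close_job())"
```

```text
the job is handed in; nothing more can be done
None
```

I handed the job in at about 43 s of the 72 s allowed; the hand-in reports no verdict. The amber filter is in the photometer stage, tucked under the red lip, released, with the arm lifted clear.

**What I did:** The left box held green and the middle box violet, so I left those filters where they were, with their lids open. The amber filter was in the right box. I lifted it by the tab, set its far edge on the rim so the near edge tipped down, slid it under the lip and lowered it.

**Last checks (wrist camera):**
- **Flatness:** the glass measured 42.4 mm wide near the lip and 42.1 mm at the far end, so it looks level. I did not measure its seated height directly.
- **Angle:** the filter's long side is at about 5.4°, against 5.5° for the stage.
- **Centring:** sideways it is within about 1 mm. Along x, the offset is between 0 and +2 mm, depending on how wide the frame border really is.

**What disagreed or failed:**
- My first two attempts to grip a knob closed on air. The fingertips stood about 25 mm higher than the stated geometry and reading implied, so I worked with that offset.
- Two sideways estimates of the stage position differed by about 2 mm. I used the close-up measurement of the lip.
- The picture limit stopped me viewing the image taken after release, so that last check rests on these measurements alone.
- I did not re-measure the glassware after the run; no contact with it showed in the forces at the end of each move.

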